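Coin slab under the desk microscope, fine focus only

TASK

Take the taller of the two clear coin slabs out of the rack and slide it flat on to the stage of the desk microscope, under the nose, between the side rails and up against the back stop. Then focus with the small inner knob on top of the column alone: hold it pressed down and turn it clockwise until the sprung nose has come down on the slab and is pushed in by about 2 mm. Do not turn the wide outer ring around it, never drive the nose fully in, and leave the other things on the desk where they are.

Things in the scene. Friction and masses are not known exactly. Their poses are not given: they have to be found in the camera images.
- coin_slab: Taller coin slab: clear plate with a brass coin and paper strip inside, 9 mm thick (own x), 58 wide (y), 86 long (z), 40 to 85 g. Origin: middle of its lower short edge face. Stands upright in a rack slot, top edge 94 mm above the desk. Pinch it there across its thickness; for the stage, lay it flat on the desk first and take it again by its 58 mm sides. Either end first, either face up.
- slab_centre (a point): Middle of the taller slab, 43 mm from its origin along its own z, half way through its thickness; same axes.
- rack: Fixed wooden block with two slots, 104 (x) x 76 (y) x 28 mm high; origin under its centre. Slots at x = -24 and +24 mm, 10.6 mm wide in x, 60.6 mm in y, 20 mm deep (floor 8 mm above the desk).
- short_slab: The other, square coin slab, 52 x 52 x 9 mm, standing in the other slot of the rack (which slot varies). Leave it there.
- microscope: Fixed grey desk microscope. Origin on the desk under the stage's centre, x towards the column, z up. Foot 122 mm wide, 14 mm high, x = -95 to 135 mm. Column axis at x = 105 mm, sleeve 39 mm across, cap 51 mm, up to 204 mm high. Black barrel 35 mm across above the origin, z = 60 to 164 mm, in a 41 mm clamp (z 89 to 135) with an arm to the sleeve: a hand at the slab's -x end must lean back to -x.
- stage_home (a point): Point on the top face of the flat aluminium stage, 18 mm above the desk; the slab's centre comes over it. x points in to the back stop and column, z up. Stage plate 108 mm wide, from x = -76 to 54 mm, open to -x; its near half has no rails. The slab goes on with its 86 mm length along x.
- back_stop (a point): Middle of the foot of the back stop's face, 43 mm from stage_home along x; a bar 40 mm wide, 6 mm high. Two steel side rails, 6 mm high, lead to it: inner faces at y = -31 and +31 mm from x = 4 to 48 mm of stage_home, flared mouths opening to y = -38 and +38 mm at x = -12 mm.
- nose_tip (a point): Centre of the flat underside of the sprung metal nose (21 mm across) below the barrel. At the start it stands 11.5 to 15 mm above the stage, so it clears a flat slab by 2.5 to 6 mm.
- nose (a joint): How far the nose is pushed up into the barrel, in m: 0 is free, 0.005 fully in. Spring 0.6 N at first to 1.4 N fully in. A black line round the nose reaches the barrel's edge at 2 mm.
- fine_knob (a joint): Angle of the small inner knob, rad, clockwise from above; lowers barrel and nose 3 mm per rad (limits -0.2, 4.5; starts at 0 to 0.4). Turns easily, but only held down: a spring lifts it into a toothed lock. Travel 4.5 mm, free from 3.2 mm on (about 5.5 N; 6.6 N at the bottom). Let go, it springs up and may settle by 0.1 rad; locked it has 0.1 rad of play.
- fine_knob_top (a point): Centre of the top face of the inner knob, about 246 mm above the desk, on the column's vertical axis; sinks with the knob when pressed. The knob is a knurled black cylinder 20 mm across, 19 mm high, with free space round it. Knob up, its underside is 5.5 mm and its top 24.5 mm above the outer ring's top face.
- coarse_ring (a joint): Angle of the wide outer ring, rad, clockwise from above; lowers sleeve, barrel and both knobs 2.5 mm per rad. To stay as found: it turns when fingertips rub on it (0.06 N m), but does not give way when the inner knob is pressed.
- ring_mark (a point): White tick on the upper rim of the outer ring, 23.5 mm from the axis. The ring is 47 mm across, 16 mm high, right under the inner knob.
- magnifier: Reading glass with a black handle, 178 mm long, lying loose behind the work. Leave it.
- usb_stick: Small black memory stick, 53 mm long, lying loose behind the rack. Leave it.
- eraser: Eraser in a card sleeve, 52 mm long, lying loose to the left. Leave it.
Mind the look-alikes: they are no part of the job. What is shaped like the coin_slab but green or red is not meant.

How it is judged:
By the outcome, as a careful person would: the job done as asked, in the order asked, and still so for the second after the job is handed in, with the robot touching nothing.
It also fails if it takes over 67 s, if anything falls off the work surface, if the arm or the gripper's body presses on something with over 40 N, if the wrist force passes 120 N, or if a joint passes its speed limit or range.

ROBOT

A 6-joint arm with a two-finger parallel gripper is mounted at the origin on a cart in front of the work surface, level with it; the furniture and walls round the work are solid. World frame = base frame: x ahead of the robot, y to its left, z up, the work surface at z = 0. Lengths are in m, angles in rad, forces in N, time in s.
With the tool pointing down it reaches from about 0.35 to 0.875 m from the base axis. Payload 4.2 kg.
Tool frame: the origin (TCP) lies between the finger pads; the fingertips stand 14 mm ahead of it and the grasp point (between the pads) lies 5 mm behind it; z points along the fingers, y is the line along which they close (so a half turn about z gives the same grasp; the last joint's range is limited). The gripper opens to 85 mm and grips with 20 to 120 N. Pads are 22 mm wide; open, the fingers measure 114 mm over their backs; the gripper's body (76 mm by 85 mm) begins 54 mm behind the grasp point. The pads swing forward as they close: fully open they stand 13 mm farther back than shut.
Start: joints at [-1.01, 0.385, 0.008, 0, -1.194, -0.259], TCP at [0.186, -0.597, 0.222] pointing down, gripper open.
Joint ranges: [-3.14, 3.14], [-1.21, 2.06], [-1.07, 1.41], [-3.16, 2.05], [-2.99, -0.16], [-3.1, 3.1]. Speed limits (rad/s): [2.79, 2.79, 3.14, 3.14, 3.14, 3.14].

INTERFACE

Orientations are given as a rotation vector (axis times angle).
In Python, from rig import read_state, capture, camera_model, sign_off, spot_in, trace gives the robot as it stands. The module is installed in compiled form; this text tells all that it offers.
- The arm moves only by the tool drive_tool, never from a script. Its argument "motion" is a list of rows, each a list of 2 entries, a list of its own where there are three numbers: the shift along the tool's x, y, z in cm, then the turn, a rotation vector about the tool's x, y, z in rad. A call has exactly 8 rows; each row shifts and turns the commanded pose from where the row before left it, along the tool's axes as they then stand; what a row does not reach is not made up. A row lasts 1/8 s, in which the tool goes at most 62.5 mm and 10.7 degrees, less where a joint would pass 70% of its speed; a pose out of reach is approached as far as the arm can. A call with a gripper value outside its range is refused whole. "hand" is the opening, from 0 (shut) to 1 (fully open), set as the call begins (left out, the last holds). The fingers move at their own pace and stop on an object; "squeeze" is the grip in N (left out, the last holds). Time passes only in rows, so rows that do not move let the fingers close, or fill a call up. It gives the time, the measured TCP pose, the force, the opening and the grip force at its end, in the units of the state.
- read_state(): the state, without advancing time (a new reading comes with each control period).
- capture(name): name is "side" or "top"; returns the picture (480x640x3 uint8, red, green, blue); there is no depth.
- camera_model(name): a dict with "vertical_fov" (degrees; the focal length in pixels is half the picture's height over the tangent of half this angle, whatever the lens; pixels are square), "cx", "cy" (the principal point, pixels), "k1" (the pictures are not rectified: a ray, as slopes to the right and down, at radius r is drawn at 1 + k1 r^2 times it, then the intrinsics apply), "rvec" (rotation vector, rad) and "tvec" (3), from world to camera coordinates, as OpenCV has them. Camera axes: x right, y down, z forward; pixel columns grow to the right and rows downward; lengths in m; the calibration is good to about 2 mm. A picture is of the moment at which its call begins. camera_model takes no time and is no camera call.
- sign_off(): hands the job in; it is judged then, once.
Trained networks look in the newest picture that a camera, given by its name, has taken for a name from the list of things; names that differ only in an ending like _2 or _b are one class to them, and where a whole thing is asked for, a point or a joint stands for the part that bears it (a point fixed in the world has none). Each returns a list of dicts, best first, with "p" (0 to 1); they miss things now and then, are a little off and sometimes report something else, mostly with a low value. They report only what shows in the picture. A call takes as long as a camera call. They do not tell look-alikes from the thing itself.
- spot_in(query, camera): "xyz" ([x, y, z] in m, in the coordinates of the camera as it stood for that picture, good to about 4 mm: the middle of the surface that is visible of it).
- trace(query, camera): "region" (480x640 bool, what is visible of it).
The state is a dict: "t": time; "joints": joint angles; "dq": joint speeds; "joint_torque": joint torques, N m; "tcp_pos": TCP position; "tcp_rot": TCP orientation; "wrist_force": force on the tool from outside, world axes, zero at the start; "wrist_torque": the same for the moment, N m; "opening": finger opening in m; "grip_force": force on a finger pad.
Only numpy, scipy, OpenCV 4.12 (cv2) and the standard library are available. Lean on these libraries where they do the work, as an engineer would, in place of code of your own. Each camera call takes 0.05 s, during which the arm holds its last target. There are 200 camera calls.

## Working session

There is one attempt and no reset: what is moved stays moved. The work goes in short steps, Python scripts to look and compute and a tool call to move; the robot and the scene stay as the last step left them, time stands still between calls to the robot, and variables do not carry over. Pictures are saved under pics/ and viewed, at most 10 in all, crops included, and the job is handed in when it is done.

Besides the shell and the picture viewer there is one more tool, called as name(argument=value, ...) on one line, values as JSON. drive_tool: Moves the arm, as the interface text tells. Its arguments: {"type":"object","properties":{"motion":{"type":"array","items":{"type":"array"}},"hand":{"type":"number"},"squeeze":{"type":"number"}},"required":["motion"]}

```bash
mkdir -p pics; cat > h.py <<'E'
import numpy as np, cv2
from scipy.spatial.transform import Rotation as R
from rig import read_state, capture, camera_model, sign_off, spot_in, trace
def snap(n,f):
    im=capture(n); cv2.imwrite(f'pics/{f}.png',im[:,:,::-1]); return im
def cam(n):
    m=camera_model(n); f=240/np.tan(np.radians(m['vertical_fov'])/2)
    return m,f,R.from_rotvec(m['rvec']).as_matrix(),np.array(m['tvec'])
def toworld(n,p):
    m,f,Rm,t=cam(n); return Rm.T@(np.array(p)-t)
def proj(n,P):
    m,f,Rm,t=cam(n); c=np.atleast_2d(P)@Rm.T+t; s=c[:,:2]/c[:,2:]
    r2=(s**2).sum(1,keepdims=True); s=s*(1+m['k1']*r2); return s*f+[m['cx'],m['cy']]
def ray(n,uv):
    m,f,Rm,t=cam(n); d=(np.array(uv,float)-[m['cx'],m['cy']])/f; s=d.copy()
    for _ in range(30): s=d/(1+m['k1']*(s@s))
    v=Rm.T@np.array([s[0],s[1],1]); return -Rm.T@t, v/np.linalg.norm(v)
def onz(n,uv,z):
    o,v=ray(n,uv); return o+v*(z-o[2])/v[2]
def tri(a,ua,b,ub):
    o1,v1=ray(a,ua); o2,v2=ray(b,ub); A=np.c_[v1,-v2]; s=np.linalg.lstsq(A,o2-o1,rcond=None)[0]
    p,q=o1+s[0]*v1,o2+s[1]*v2; return (p+q)/2,np.linalg.norm(p-q)
E
python3 - <<'E'
from h import *
np.set_printoptions(precision=4,suppress=True)
for n in('side','top'):
    snap(n,n+'0'); m,f,Rm,t=cam(n); print(n,m,f,-Rm.T@t,Rm[2])
    for q in ['coin_slab','short_slab','rack','microscope','stage_home','back_stop','nose_tip','fine_knob_top','ring_mark','magnifier','usb_stick','eraser']:
        print(q,[(round(d['p'],2),toworld(n,d['xyz'])) for d in spot_in(q,n)[:3]])
s=read_state(); print(s)
E
```

```text
side {'vertical_fov': 47.162409993545914, 'cx': 319.1281535593156, 'cy': 236.65190683606167, 'k1': -0.1751955104596745, 'rvec': array([ 2.0793, -0.5168,  0.2876]), 'tvec': array([-0.517 ,  0.3001,  1.0028])} 549.8298589124197 [ 0.1322 -0.853   0.786 ] [ 0.3978  0.7492 -0.5296]
coin_slab [(0.77, array([ 0.5631, -0.2243,  0.061 ])), (0.73, array([ 0.4829, -0.1642,  0.0286])), (0.65, array([ 0.7105, -0.0872,  0.0484]))]
short_slab [(0.68, array([ 0.5707, -0.2779,  0.0521]))]
rack [(0.55, array([ 0.5487, -0.2774,  0.0255]))]
microscope [(0.82, array([0.4905, 0.2767, 0.0128]))]
stage_home [(0.75, array([0.4936, 0.2707, 0.0172])), (0.6, array([ 0.5643, -0.2228,  0.0631]))]
back_stop [(0.6, array([0.4919, 0.2732, 0.0117]))]
nose_tip []
fine_knob_top []
ring_mark []
magnifier []
usb_stick [(0.51, array([ 0.6916, -0.1829,  0.0059]))]
eraser [(0.55, array([0.4554, 0.3602, 0.0132]))]
top {'vertical_fov': 57.90369452324481, 'cx': 326.1251637059445, 'cy': 243.32357208077343, 'k1': 0.012462910194331404, 'rvec': array([ 2.1476, -2.1451,  0.157 ]), 'tvec': array([0.0443, 0.6304, 1.2114])} 433.830922
[... 641 characters left out ...]
7568, 0.3367, 0.0021]))]
magnifier [(0.76, array([0.7565, 0.3345, 0.0018]))]
usb_stick [(0.65, array([0.5273, 0.2954, 0.246 ])), (0.4, array([0.536 , 0.2121, 0.0161]))]
eraser [(0.54, array([0.4574, 0.3656, 0.0136]))]
{'t': 1.3, 'joints': array([-1.0104,  0.3847,  0.0079, -0.    , -1.194 , -0.2586]), 'dq': array([-0.0002, -0.0007,  0.0033,  0.0003, -0.0007,  0.0003]), 'joint_torque': array([  0.0006, -39.2098,  18.8617,   4.1909,  -0.0004,  -0.    ]), 'tcp_pos': array([ 0.1858, -0.5967,  0.2217]), 'tcp_rot': array([-0.4723,  3.1059, -0.0001]), 'wrist_force': array([0.5828, 0.2144, 0.0854]), 'wrist_torque': array([ 0.0042, -0.0091, -0.0189]), 'grip_force': 0.0, 'opening': 0.08547951684269388}
```

View pics/side0.png

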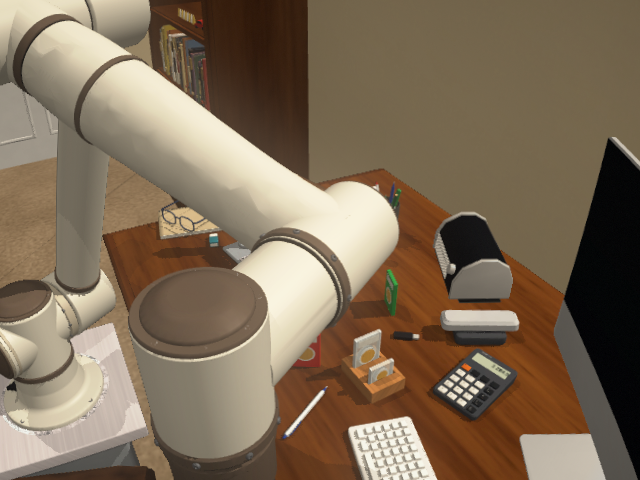

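View pics/top0.png

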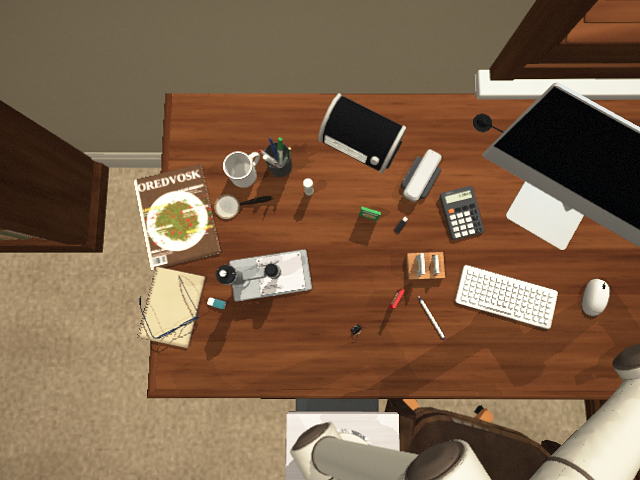

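```bash
python3 - <<'E'
import cv2,numpy as np
t=cv2.imread('pics/top0.png'); s=cv2.imread('pics/side0.png')
a=cv2.resize(t[245:305,210:320],(800,436),interpolation=cv2.INTER_CUBIC)
cv2.imwrite('pics/c1.png',a)
b=cv2.resize(t[245:285,400:450],(400,320),interpolation=cv2.INTER_CUBIC)
c=cv2.resize(s[322:402,335:410],(375,400),interpolation=cv2.INTER_CUBIC)
o=np.zeros((400,775,3),np.uint8); o[:320,:400]=b; o[:,400:]=c
cv2.imwrite('pics/c2.png',o)
E
```

```text
(no output)
```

View pics/c1.png

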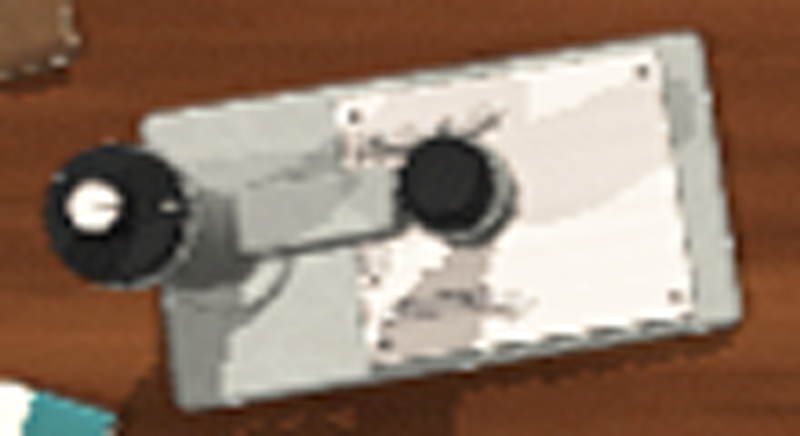

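View pics/c2.png

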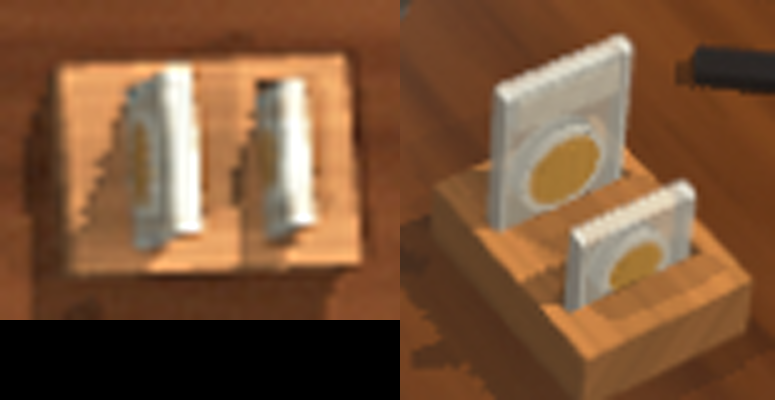

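```bash
python3 - <<'E'
from h import *
np.set_printoptions(precision=4,suppress=True)
c1=lambda X,Y:(210+(X+.5)/7.2727-.5,245+(Y+.5)/7.2667-.5)
c2=lambda X,Y:(400+(X+.5)/8-.5,245+(Y+.5)/8-.5)
cs=lambda X,Y:(335+(X-400+.5)/5-.5,322+(Y+.5)/5-.5)
print('slab top tri',tri('top',c2(182,150),'side',cs(563,66)))
for p in [(177,66),(186,234),(182,150)]: print('slabtop',onz('top',c2(*p),.094))
rk=np.array([onz('top',c2(*p),.028)[:2] for p in [(57,62),(345,52),(362,265),(72,275)]]); print('rack',rk,rk.mean(0),np.linalg.norm(rk[1]-rk[0]),np.linalg.norm(rk[2]-rk[1]))
print(np.degrees(np.arctan2(*(rk[0]-rk[1])[::-1])),np.degrees(np.arctan2(*(rk[3]-rk[2])[::-1])),'perp',np.degrees(np.arctan2(*(rk[0]-rk[3])[::-1])),np.degrees(np.arctan2(*(rk[1]-rk[2])[::-1])))
print('tri rack corners',tri('top',c2(362,265),'side',cs(585,358)),tri('top',c2(345,52),'side',cs(750,275)),tri('top',c2(72,275),'side',cs(433,187)))
st=np.array([onz('top',c1(*p),.018)[:2] for p in [(655,48),(692,318),(370,364),(337,98)]]);print('stage',st)
print(np.linalg.norm(np.roll(st,-1,0)-st,axis=1))
ft=np.array([onz('top',c1(*p),.014)[:2] for p in [(703,36),(742,322),(180,410),(140,118)]]);print('foot',ft,np.linalg.norm(np.roll(ft,-1,0)-ft,axis=1))
for q in (st,ft):
  d=(q[2]+q[3]-q[0]-q[1]); print('dir',np.degrees(np.arctan2(d[1],d[0])), np.degrees(np.arctan2(*(q[0]-q[1])[::-1])))
u=(st[2]+st[3]-st[0]-st[1]);u/=np.linalg.norm(u)
print('orig from stage',(st[0]+st[1])/2+u*.076)
u=(ft[2]+ft[3]-ft[0]-ft[1]);u/=np.linalg.norm(u)
print('orig from foot',(ft[0]+ft[1])/2+u*.095)
print('barrel top',onz('top',c1(445,185),.164),'knob', onz('top',c1(95,205),.246),'ring',onz('top',c1(115,215),.2215), 'tick',onz('top',c1(170,207),.2215))
E
```

```text
slab top tri (array([ 0.5682, -0.221 ,  0.0952]), np.float64(0.0011507254764774493))
slabtop [ 0.597  -0.2202  0.094 ]
slabtop [ 0.5387 -0.2215  0.094 ]
slabtop [ 0.5678 -0.221   0.094 ]
rack [[ 0.6067 -0.191 ]
 [ 0.6105 -0.2965]
 [ 0.5326 -0.2997]
 [ 0.5288 -0.1944]] [ 0.5696 -0.2454] 0.10555308127072298 0.07799230516040931
92.0802827652323 92.06598640689286 perp 2.511066010089667 2.3469312133945763
tri rack corners (array([ 0.5329, -0.2992,  0.0308]), np.float64(0.0010946905909858299)) (array([ 0.6094, -0.2952,  0.0318]), np.float64(0.001248308639413774)) (array([ 0.5294, -0.1947,  0.028 ]), np.float64(0.0013625617042877182))
stage [[0.6109 0.1233]
 [0.5016 0.1074]
 [0.4832 0.2361]
 [0.5903 0.2519]]
[0.1104 0.13   0.1083 0.1303]
foot [[0.6164 0.104 ]
 [0.5002 0.0874]
 [0.4649 0.3123]
 [0.5825 0.3323]] [0.1173 0.2276 0.1193 0.2308]
dir 98.62752916696927 8.301035030995724
dir 98.67806980668898 8.13470385523648
orig from stage [0.5449 0.1905]
orig from foot [0.544  0.1896]
barrel top [0.5428 0.1889 0.164 ] knob [0.5292 0.2941 0.246 ] ring [0.5277 0.293  0.2215] tick [0.5304 0.2745 0.2215]
```

drive_tool(motion=[[[-5.4,2.78,0],[0,0,0]],[[-5.4,2.78,0],[0,0,0]],[[-5.4,2.78,0],[0,0,0]],[[-5.4,2.78,0],[0,0,0]],[[-5.4,2.78,0],[0,0,0]],[[-5.4,2.78,1],[0,0,0]],[[-5.4,2.78,2],[0,0,0.1]],[[-5.0,2.6,2],[0,0,0.165]]], hand=0.45, squeeze=40)

```text
t: 2.3
tcp_pos: [0.5331, -0.2624, 0.1723]
tcp_rot: [-0.051, 3.14, -0.001]
wrist_force: [1.3, -0.7, 0.2]
opening: 0.0385
grip_force: 0.0
```

```bash
cat >> h.py <<'E'
def Rdown(yaw,lean=0):
    "tool down, tool y at world yaw (deg); lean about tool y (deg)"
    a=np.radians(yaw); y=np.array([np.cos(a),np.sin(a),0]); z=np.array([0,0,-1.]); x=np.cross(y,z)
    return R.from_matrix(np.c_[x,y,z])*R.from_rotvec([0,np.radians(lean),0])
def go(p,Rt=None):
    s=read_state(); r=R.from_rotvec(s['tcp_rot']); Rt=Rt or r
    np.set_printoptions(precision=3,suppress=True)
    print('t',s['t'],'pos',s['tcp_pos'],'j',s['joints'],'tooly yaw',np.degrees(np.arctan2(*r.as_matrix()[1::-1,1])))
    print('shift cm (old axes)',r.inv().apply(np.array(p)-s['tcp_pos'])*100,'turn',(r.inv()*Rt).as_rotvec())
E
python3 -c "
from h import *
go([.568,-.221,.077],Rdown(91.8))
snap('side','s1')"
```

```text
t 2.3 pos [ 0.533 -0.262  0.172] j [-0.185  0.371 -0.144  0.    -1.055 -1.353] tooly yaw 91.8642630671017
shift cm (old axes) [-3.612  4.025  9.531] turn [-0.     0.001  0.001]
```

drive_tool(motion=[[[-2,2,2],[0,0,0]],[[-1.6,2,2.2],[0,0,0]],[[0,0,1.3],[0,0,0]],[[0,0,0],[0,0,0]],[[0,0,0],[0,0,0]],[[0,0,0],[0,0,0]],[[0,0,0],[0,0,0]],[[0,0,0],[0,0,0]]])

```text
t: 3.35
tcp_pos: [0.5662, -0.2229, 0.1175]
tcp_rot: [-0.057, 3.14, -0.0]
wrist_force: [-0.4, 0.7, -0.3]
opening: 0.038
grip_force: 0.0
```

```bash
python3 -c "
from h import *
go([.568,-.221,.077],Rdown(91.8))
a=snap('side','s2');b=snap('top','t2')
o=np.zeros((400,800,3),np.uint8)
o[:,:400]=cv2.resize(a[290:390,330:430],(400,400),interpolation=2);o[:,400:]=cv2.resize(b[225:325,370:470],(400,400),interpolation=2)
cv2.imwrite('pics/c3.png',o[:,:,::-1])"
```

```text
t 3.35 pos [ 0.566 -0.223  0.118] j [-0.109  0.446 -0.174  0.    -0.949 -1.425] tooly yaw 92.0934533653779
shift cm (old axes) [-0.186  0.186  4.053] turn [-0.     0.001  0.005]
```

View pics/c3.png

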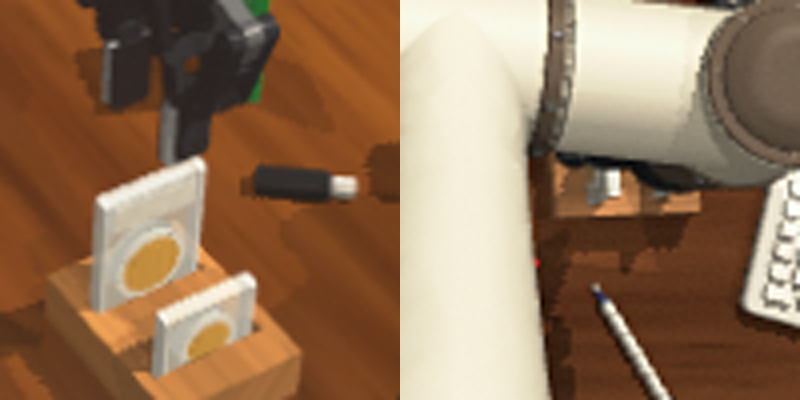

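drive_tool(motion=[[[-0.1,0.1,2],[0,0,0]],[[-0.1,0.1,2.2],[0,0,0]],[[0,0,0],[0,0,0]],[[0,0,0],[0,0,0]],[[0,0,0],[0,0,0]],[[0,0,0],[0,0,0]],[[0,0,0],[0,0,0]],[[0,0,0],[0,0,0]]])

```text
t: 4.45
tcp_pos: [0.5681, -0.2207, 0.0753]
tcp_rot: [-0.058, 3.141, -0.0]
wrist_force: [-0.2, -0.3, -0.1]
opening: 0.0385
grip_force: 0.0
```

drive_tool(motion=[[[0,0,0],[0,0,0]],[[0,0,0],[0,0,0]],[[0,0,0],[0,0,0]],[[0,0,0],[0,0,0]],[[0,0,0],[0,0,0]],[[0,0,0],[0,0,0]],[[0,0,0],[0,0,0]],[[0,0,0],[0,0,0]]], hand=0, squeeze=30)

```text
t: 5.45
tcp_pos: [0.5682, -0.2207, 0.0753]
tcp_rot: [-0.058, 3.141, -0.0]
wrist_force: [0.6, -0.3, 0.2]
opening: 0.0081
grip_force: 32.1
```

drive_tool(motion=[[[0,0,-3],[0,0,0]],[[0,0,-3.5],[0,0,0]],[[0.3,5.4,0],[0,0,-0.03]],[[0.3,5.4,0],[0,0,-0.03]],[[0.2,5.4,0],[0,0,-0.03]],[[0.2,5.3,0],[0,0,-0.03]],[[0,0,0],[-0.17,0,0]],[[0,0,0],[-0.17,0,0]]], squeeze=35)

```text
t: 6.45
tcp_pos: [0.5405, -0.0034, 0.1408]
tcp_rot: [0.252, -3.058, -0.534]
wrist_force: [-0.7, 0.4, -1.2]
opening: 0.0077
grip_force: 34.9
```

drive_tool(motion=[[[0,0,0],[-0.17,0,0]],[[0,0,0],[-0.17,0,0]],[[0,0,0],[-0.16,0,0]],[[0,0,0],[-0.16,0,0]],[[0,0,0],[0,0,0]],[[0,0,0],[0,0,0]],[[0,0,0],[0,0,0]],[[0,0,0],[0,0,0]]])

```text
t: 7.45
tcp_pos: [0.5407, -0.0063, 0.1414]
tcp_rot: [0.215, -2.686, -1.465]
wrist_force: [0.5, -0.5, 0.2]
opening: 0.0078
grip_force: 34.9
```

```bash
python3 -c "
from h import *
go([.55,-.006,.041],Rdown(98.6)*R.from_rotvec([-1,0,0]))
print(read_state()['opening'])
a=snap('side','s3')
o=cv2.resize(a[200:400,260:460],(600,600),interpolation=2)
cv2.imwrite('pics/c4.png',o[:,:,::-1])"
```

```text
t 7.45 pos [ 0.541 -0.006  0.141] j [-0.262  0.61   0.091 -0.876 -1.599 -0.914] tooly yaw 99.27338859665436
shift cm (old axes) [-0.906 -8.502  5.343] turn [-0.002 -0.006  0.006]
0.0078078760511599435
```

View pics/c4.png

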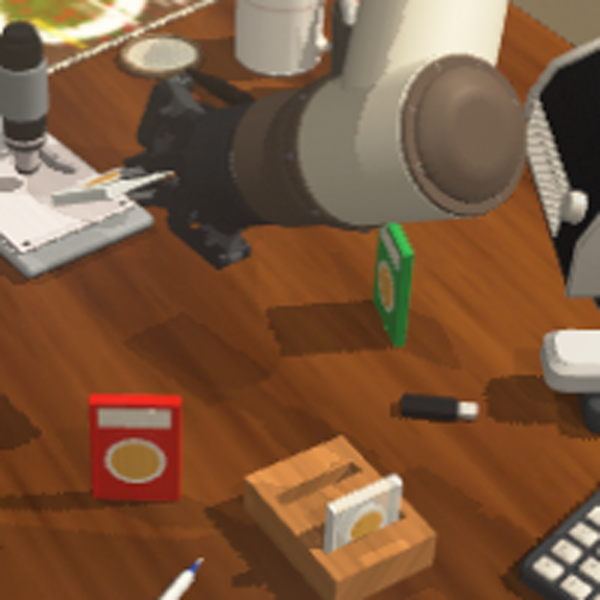

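drive_tool(motion=[[[-1.5,0.6,0.9],[0,0,0]],[[-1.4,0.6,0.9],[0,0,0]],[[0,-2.5,1.6],[0,0,0]],[[0,-2.5,1.6],[0,0,0]],[[0,-2.2,1.4],[0,0,0]],[[0,-0.8,0.5],[0,0,0]],[[0,0,0],[0,0,0]],[[0,0,0],[0,0,0]]])

```text
t: 8.5
tcp_pos: [0.5666, 0.0181, 0.0466]
tcp_rot: [0.213, -2.687, -1.467]
wrist_force: [-0.2, -0.4, -0.2]
opening: 0.0076
grip_force: 34.9
```

drive_tool(motion=[[[0,-0.3,0.2],[0,0,0]],[[0,-0.2,0.13],[0,0,0]],[[0,0,0],[0,0,0]],[[0,0,0],[0,0,0]],[[0,0,0],[0,0,0]],[[0,0,0],[0,0,0]],[[0,0,0],[0,0,0]],[[0,0,0],[0,0,0]]])

```text
t: 9.5
tcp_pos: [0.566, 0.0184, 0.0397]
tcp_rot: [0.211, -2.685, -1.467]
wrist_force: [-0.3, 0.3, 0.1]
opening: 0.008
grip_force: 35.0
```

drive_tool(motion=[[[0,0,0],[0,0,0]],[[0,0,0],[0,0,0]],[[0,0,0],[0,0,0]],[[0,0,-1],[0,0,0]],[[0,0,-2],[0,0,0]],[[0,0,-3],[0,0,0]],[[0,0,-4],[0,0,0]],[[0,0,-4],[0,0,0]]], hand=0.22)

```text
t: 10.5
tcp_pos: [0.5845, -0.1003, 0.1169]
tcp_rot: [0.211, -2.686, -1.466]
wrist_force: [0.8, -1.0, -0.2]
opening: 0.0184
grip_force: 0.0
```

```bash
python3 -c "
from h import *
go([.57,.04,.15],Rdown(188.6))
a=snap('side','s4');b=snap('top','t4')
o=np.zeros((400,800,3),np.uint8)
o[:,:400]=cv2.resize(a[210:310,240:340],(400,400),interpolation=2);o[:,400:]=cv2.resize(b[220:320,260:360],(400,400),interpolation=2)
cv2.imwrite('pics/c5.png',o[:,:,::-1])
for n in('side','top'):print([(round(d['p'],2),toworld(n,d['xyz'])) for d in spot_in('coin_slab',n)[:4]])
"
```

```text
t 10.5 pos [ 0.584 -0.1    0.117] j [-0.366  0.747  0.29  -0.827 -1.709 -0.902] tooly yaw 99.02436141498184
shift cm (old axes) [-0.756 10.407 10.05 ] turn [ 0.78   0.776 -1.421]
[(0.68, array([0.563, 0.028, 0.005])), (0.46, array([ 0.71 , -0.104,  0.011]))]
[(0.73, array([0.563, 0.029, 0.007]))]
```

View pics/c5.png

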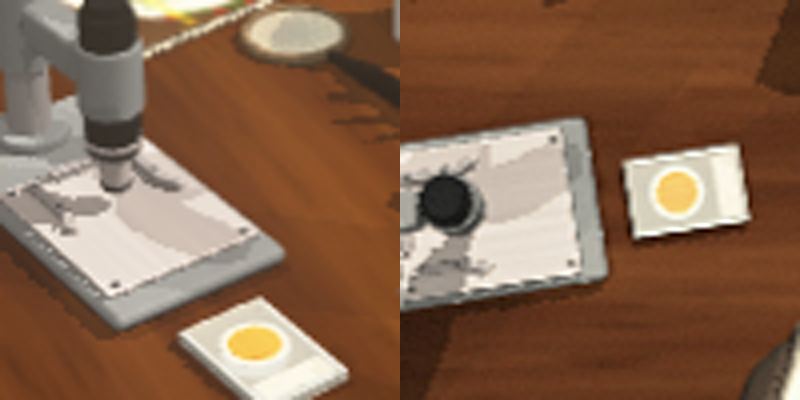

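drive_tool(motion=[[[0,0,0],[0.078,0.0776,-0.142]],[[0,0,0],[0.078,0.0776,-0.142]],[[0,0,0],[0.078,0.0776,-0.142]],[[0,0,0],[0.078,0.0776,-0.142]],[[0,0,0],[0.078,0.0776,-0.142]],[[0,0,0],[0.078,0.0776,-0.142]],[[0,0,0],[0.078,0.0776,-0.142]],[[0,0,0],[0.078,0.0776,-0.142]]], hand=0.86)

```text
t: 11.7
tcp_pos: [0.584, -0.097, 0.1149]
tcp_rot: [2.049, -2.333, -0.339]
wrist_force: [-0.4, -0.4, 0.2]
opening: 0.0733
grip_force: 0.0
```

drive_tool(motion=[[[0,0,0],[0.078,0.0776,-0.142]],[[0,0,0],[0.078,0.0776,-0.142]],[[0,0,0],[0,0,0]],[[0,0,0],[0,0,0]],[[0,0,0],[0,0,0]],[[0,0,0],[0,0,0]],[[0,0,0],[0,0,0]],[[0,0,0],[0,0,0]]])

```text
t: 12.7
tcp_pos: [0.5844, -0.0982, 0.1152]
tcp_rot: [2.381, -2.049, -0.002]
wrist_force: [0.1, 0.4, -1.2]
opening: 0.0738
grip_force: 0.0
```

```bash
python3 - <<'E'
from h import *
q=lambda X,Y:(260+(X-400+.5)/4-.5,220+(Y+.5)/4-.5)
c=np.array([onz('top',q(*p),.009)[:2] for p in [(622,160),(740,145),(750,222),(633,238)]])
print(c,np.linalg.norm(np.roll(c,-1,0)-c,axis=1)); m=c.mean(0)
d=c[0]+c[3]-c[1]-c[2]; yaw=np.degrees(np.arctan2(d[1],d[0])); e=c[0]+c[1]-c[2]-c[3]
print(m,yaw,np.degrees(np.arctan2(e[1],e[0]))); u=d/np.linalg.norm(d)
g=m-.024*u; print('grasp',g)
print(tri('top',q(676,192),'side',(240+254.5/4-.5,210+344.5/4-.5)))
go([*g,.0125],Rdown(180+yaw-90))
E
```

```text
[[ 0.58684128  0.07762067]
 [ 0.59814722 -0.00998061]
 [ 0.54096627 -0.01706877]
 [ 0.52907257  0.0692348 ]] [0.08832784 0.0576186  0.08711926 0.0583742 ]
[0.56375683 0.02995152] 97.5986319802663 7.666825089293258
grasp [0.56693042 0.00616228]
(array([0.56333796, 0.03741434, 0.01032466]), np.float64(0.0007828221647537628))
t 12.7 pos [ 0.584 -0.098  0.115] j [ 0.106  0.426 -0.216 -0.001 -0.93   0.044] tooly yaw -171.4488666530475
shift cm (old axes) [-10.567   0.162  10.277] turn [0.001 0.001 0.017]
```

drive_tool(motion=[[[-5.3,0.1,0],[0,0,0.017]],[[-5.3,0.25,2],[0,0,0]],[[0,0,4],[0,0,0]],[[0,0,3],[0,0,0]],[[0,0,0.8],[0,0,0]],[[0,0,0.5],[0,0,0]],[[0,0,0],[0,0,0]],[[0,0,0],[0,0,0]]])

```text
t: 13.7
tcp_pos: [0.5666, 0.0066, 0.0135]
tcp_rot: [-2.363, 2.068, 0.0]
wrist_force: [-0.3, 0.5, 0.4]
opening: 0.0728
grip_force: 0.0
```

drive_tool(motion=[[[0,0,0],[0,0,0]],[[0,0,0],[0,0,0]],[[0,0,0],[0,0,0]],[[0,0,0],[0,0,0]],[[0,0,0],[0,0,0]],[[0,0,0],[0,0,0]],[[0,0,0],[0,0,0]],[[0,0,0],[0,0,0]]], hand=0, squeeze=30)

```text
t: 14.7
tcp_pos: [0.5658, 0.0066, 0.0124]
tcp_rot: [2.364, -2.069, -0.002]
wrist_force: [0.7, 0.4, -0.4]
opening: 0.0
grip_force: 0.0
```

```bash
python3 -c "
from h import *
go([.56693,.00616,.0125],Rdown(187.6))
"
```

```text
t 14.7 pos [0.566 0.007 0.012] j [ 0.297  0.521 -0.379 -0.001 -0.671 -0.164] tooly yaw -172.3920946128174
shift cm (old axes) [ 0.056 -0.106 -0.012] turn [0.001 0.001 0.   ]
```

```bash
python3 -c "
from h import *
a=snap('side','s5');b=snap('top','t5')
o=np.zeros((400,800,3),np.uint8)
o[:,:400]=cv2.resize(a[210:310,240:340],(400,400),interpolation=2);o[:,400:]=cv2.resize(b[220:320,260:360],(400,400),interpolation=2)
cv2.imwrite('pics/c6.png',o[:,:,::-1])
"
```

```text
(no output)
```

View pics/c6.png

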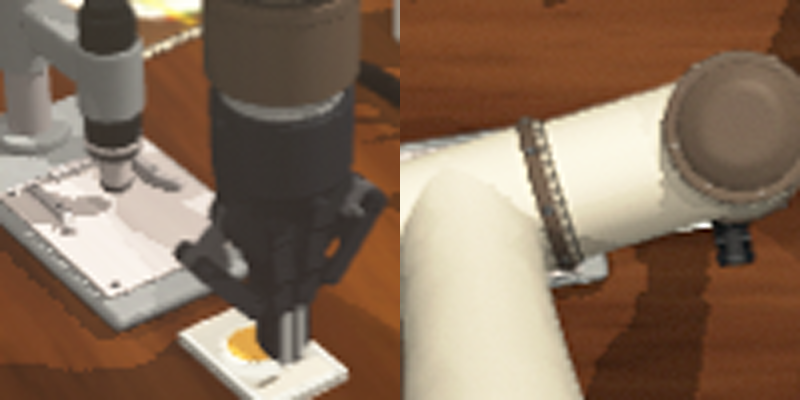

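```bash
python3 -c "
from h import *
s=read_state(); p=s['tcp_pos']; r=R.from_rotvec(s['tcp_rot']); print(s['wrist_force'],s['joint_torque'])
for k in(-.005,0,.005,.014): print(k,proj('side',p+r.apply([0,0,k])),'c6',(proj('side',p+r.apply([0,0,k]))-[240,210])*4)
for x in(-.011,.011): print(x,'tip edge c6',(proj('side',p+r.apply([x,0,.014]))-[240,210])*4)
"
```

```text
[ 0.39694286  1.53216595 -0.02384282] [ 1.23976784e-03 -3.95893478e+01  1.25882605e+01  2.79712379e+00
 -2.09456623e-03  1.07513529e-05]
-0.005 [[310.07548182 300.38996975]] c6 [[280.30192727 361.55987898]]
0 [[310.09172806 302.14085113]] c6 [[280.36691225 368.56340454]]
0.005 [[310.10793273 303.88348135]] c6 [[280.43173091 375.53392541]]
0.014 [[310.13699611 306.99954741]] c6 [[280.54798445 387.99818964]]
-0.011 tip edge c6 [[269.46153655 377.9308634 ]]
0.011 tip edge c6 [[291.76817647 398.18168548]]
```

```bash
python3 -c "
from h import *
p=np.array([.5662,-.2229,.1175]); r=R.from_rotvec([-.057,3.14,0])
for k in(-.012,0,.006,.014):
  for y in(-.019,.019): print(k,y,[((proj('side',p+r.apply([x,y,k]))-[330,290])*4)[0].round() for x in(-.011,.011)])
a=cv2.imread('pics/s5.png');b=cv2.imread('pics/s2.png')
o=np.zeros((400,800,3),np.uint8)
o[:,:400]=cv2.resize(a[265:315,285:335],(400,400),interpolation=2);o[:,400:]=cv2.resize(b[285:335,345:395],(400,400),interpolation=2)
cv2.imwrite('pics/c7.png',o)
"
```

```text
-0.012 -0.019 [array([194., 143.]), array([153., 159.])]
-0.012 0.019 [array([146.,  96.]), array([107., 111.])]
0 -0.019 [array([192., 163.]), array([152., 179.])]
0 0.019 [array([145., 116.]), array([106., 131.])]
0.006 -0.019 [array([191., 173.]), array([151., 189.])]
0.006 0.019 [array([145., 125.]), array([105., 141.])]
0.014 -0.019 [array([190., 186.]), array([150., 202.])]
0.014 0.019 [array([144., 138.]), array([104., 154.])]
```

View pics/c7.png

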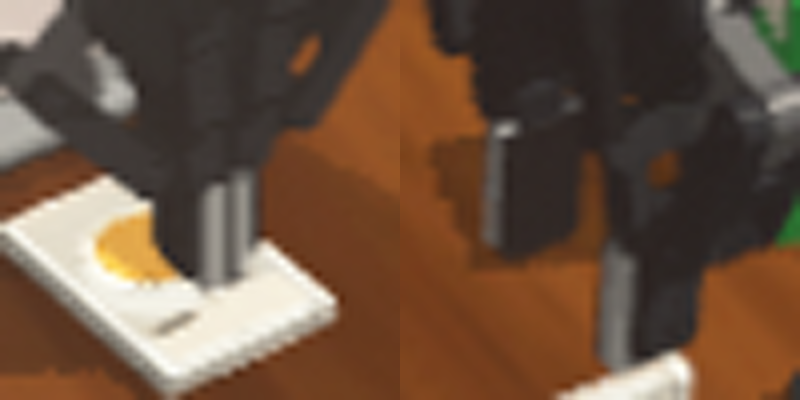

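drive_tool(motion=[[[0,0,-1],[0,0,0]],[[0,0,0],[0,0,0]],[[0,0,0],[0,0,0]],[[0,0,0],[0,0,0]],[[0,0,0],[0,0,0]],[[0,0,1],[0,0,0]],[[0,0,1.1],[0,0,0]],[[0,0,1.0],[0,0,0]]], hand=0.86)

```text
t: 15.8
tcp_pos: [0.5653, 0.0065, -0.0099]
tcp_rot: [2.363, -2.068, -0.003]
wrist_force: [0.4, 0.4, 0.1]
opening: 0.0734
grip_force: 0.0
```

drive_tool(motion=[[[0,0,0],[0,0,0]],[[0,0,0],[0,0,0]],[[0,0,0],[0,0,0]],[[0,0,0],[0,0,0]],[[0,0,0],[0,0,0]],[[0,0,0],[0,0,0]],[[0,0,0],[0,0,0]],[[0,0,0],[0,0,0]]], hand=0)

```text
t: 16.8
tcp_pos: [0.5658, 0.0066, -0.0086]
tcp_rot: [2.364, -2.069, -0.002]
wrist_force: [-0.3, -0.4, -0.9]
opening: 0.0567
grip_force: 31.9
```

drive_tool(motion=[[[0,0,-2.5],[0,0,0]],[[0,0,-2.5],[0,0,-0.018]],[[-3.3,-0.16,0],[0,0,0]],[[-3.3,-0.16,0],[0,0,0]],[[-3.3,-0.16,0],[0,0,0]],[[0,0,1],[0,0,0]],[[0,0,1],[0,0,0]],[[0,0,0],[0,0,0]]])

```text
t: 17.8
tcp_pos: [0.5547, 0.1038, 0.02]
tcp_rot: [2.378, -2.047, -0.004]
wrist_force: [0.2, 0.4, -0.1]
opening: 0.0569
grip_force: 32.3
```

```bash
python3 -c "
from h import *
o=np.array([.5447,.1902]);u=np.array([-.1504,.9886])
go([*(o-.086*u),.0104],Rdown(188.65)); s=read_state(); d=s['tcp_pos'][:2]-o; print('stage x,y',d@u, d@[-u[1],u[0]])
snap('side','s6')
for n in ('side',): print([(round(d['p'],2),toworld(n,d['xyz'])) for d in spot_in('coin_slab',n)[:3]],[(round(d['p'],2),toworld(n,d['xyz'])) for d in spot_in('nose_tip',n)[:3]])
"
```

```text
t 17.8 pos [0.555 0.104 0.02 ] j [ 0.471  0.509 -0.375 -0.002 -0.691 -0.321] tooly yaw -171.4479665128817
shift cm (old axes) [-0.095 -0.314  0.96 ] turn [ 0.004 -0.    -0.002]
stage x,y -0.08693562987651816 0.0031043298294461084
[(0.95, array([ 0.712, -0.089,  0.05 ])), (0.86, array([ 0.471, -0.155,  0.05 ])), (0.7, array([0.558, 0.11 , 0.038]))] []
```

drive_tool(motion=[[[-0.1,-0.31,0.4],[0,0,-0.002]],[[0,0,0.5],[0,0,0]],[[0,0,0.1],[0,0,0]],[[0,0,0],[0,0,0]],[[-0.6,0,0],[0,0,0]],[[-0.6,0,0],[0,0,0]],[[-0.5,0,0],[0,0,0]],[[0,0,0],[0,0,0]]])

```text
t: 18.95
tcp_pos: [0.556, 0.124, 0.0116]
tcp_rot: [2.385, -2.044, -0.002]
wrist_force: [0.1, -1.6, -0.7]
opening: 0.0568
grip_force: 32.3
```

```bash
python3 -c "
from h import *
o=np.array([.5447,.1902]);u=np.array([-.1504,.9886])
go([*(o-.069*u),.0094],Rdown(188.65)); s=read_state(); d=s['tcp_pos'][:2]-o; print('stage x,y',d@u, d@[-u[1],u[0]],s['wrist_force'])
a=snap('side','s7');b=snap('top','t7')
o=np.zeros((400,800,3),np.uint8)
o[:,:400]=cv2.resize(a[190:290,225:325],(400,400),interpolation=2);o[:,400:]=cv2.resize(b[220:320,230:330],(400,400),interpolation=2)
cv2.imwrite('pics/c8.png',o[:,:,::-1])
"
```

```text
t 18.95 pos [0.556 0.124 0.012] j [ 0.503  0.527 -0.37  -0.002 -0.674 -0.348] tooly yaw -171.19963568384853
shift cm (old axes) [0.187 0.12  0.215] turn [0.001 0.001 0.003]
stage x,y -0.06712855665375876 -0.0012015876072657718 [ 0.068 -1.585 -0.698]
```

View pics/c8.png

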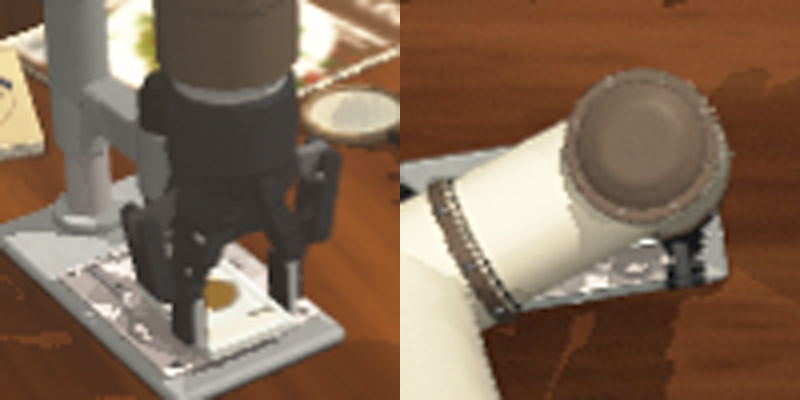

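drive_tool(motion=[[[0,0.1,0.1],[0,0,0]],[[0,0,0.1],[0,0,0]],[[0,0,0],[0,0,0]],[[0,0,0],[0,0,0]],[[0,0,0],[0,0,0]],[[0,0,0],[0,0,0]],[[0,0,0],[0,0,0]],[[0,0,0],[0,0,0]]])

```text
t: 20.05
tcp_pos: [0.555, 0.1233, 0.0095]
tcp_rot: [2.384, -2.045, -0.002]
wrist_force: [0.8, 0.2, -0.5]
opening: 0.0565
grip_force: 32.3
```

drive_tool(motion=[[[0,0,0],[0,0,0]],[[0,0,0],[0,0,0]],[[0,0,0],[0,0,0]],[[0,0,0],[0,0,0]],[[0,0,-2],[0,0,0]],[[0,0,-2.5],[0,0,0]],[[1.6,0,0],[0,-0.175,0]],[[1.7,0,0],[0,-0.175,0]]], hand=0.86)

```text
t: 21.05
tcp_pos: [0.5604, 0.0931, 0.053]
tcp_rot: [-2.197, 1.876, 0.385]
wrist_force: [0.2, -1.6, -1.3]
opening: 0.0737
grip_force: 0.0
```

drive_tool(motion=[[[0,0,0],[0,0,0]],[[0,0,0],[0,0,0]],[[0,0,0],[0,0,0]],[[0,0,0],[0,0,0]],[[0,0,0],[0,0,0]],[[0,0,0],[0,0,0]],[[0,0,0],[0,0,0]],[[0,0,0],[0,0,0]]], hand=0.35)

```text
t: 22.05
tcp_pos: [0.5597, 0.0912, 0.0514]
tcp_rot: [-2.197, 1.886, 0.383]
wrist_force: [-0.1, -0.1, -0.4]
opening: 0.0304
grip_force: 0.0
```

```bash
python3 -c "
from h import *
o=np.array([.5447,.1902]);u=np.array([-.1504,.9886])
go([*(o-.1*u),.0145],Rdown(188.65,-20)); s=read_state(); d=s['tcp_pos'][:2]-o; print('stage x,y',d@u, d@[-u[1],u[0]],s['wrist_force'],s['opening'])
snap('side','s8');snap('top','t8')
for n in('side','top'):
  for q in('coin_slab','nose_tip'):print(n,q,[(round(d['p'],2),toworld(n,d['xyz'])) for d in spot_in(q,n)[:4]])
for d in trace('coin_slab','top')[:4]:
  ys,xs=np.nonzero(d['region']); print(d['p'],len(xs),xs.mean(),ys.mean(),cv2.minAreaRect(np.c_[xs,ys].astype(np.float32)))
"
```

```text
t 22.05 pos [0.56  0.091 0.051] j [ 0.235  0.499 -0.175 -0.436 -0.918  0.187] tooly yaw -171.269121501569
shift cm (old axes) [ 1.227 -0.015  3.483] turn [ 0.003 -0.006  0.   ]
stage x,y -0.10014850339992128 5.953255069695566e-05 [-0.07  -0.113 -0.378] 0.030373366609407513
side coin_slab [(0.89, array([ 0.469, -0.156,  0.046])), (0.59, array([0.542, 0.141, 0.026])), (0.56, array([ 0.714, -0.088,  0.051]))]
side nose_tip [(0.57, array([0.544, 0.184, 0.043]))]
top coin_slab [(0.5, array([ 0.472, -0.15 ,  0.079])), (0.44, array([ 0.718, -0.083,  0.066]))]
top nose_tip []
0.7 178 369.60674157303373 213.85393258426967 ((369.70587158203125, 214.17648315429688), (19.887920379638672, 9.701424598693848), 14.03624439239502)
```

drive_tool(motion=[[[0.7,0,1.1],[0,0,0]],[[0.5,0,1.3],[0,0,0]],[[0.3,0,0.9],[0,0,0]],[[0,0,0.05],[0,0,0]],[[0,0,0],[0,0,0]],[[0,0,0],[0,0,0]],[[-0.94,0,0.342],[0,0,0]],[[-0.94,0,0.342],[0,0,0]]])

```text
t: 23.4
tcp_pos: [0.5572, 0.1088, 0.0151]
tcp_rot: [-2.197, 1.886, 0.382]
wrist_force: [0.9, -1.4, 0.8]
opening: 0.03
grip_force: 0.6
```

```bash
cat >> h.py <<'E'
O=np.array([.5447,.1902]);U=np.array([-.1504,.9886]); V=np.array([-U[1],U[0]])
def st():
    s=read_state(); d=s['tcp_pos'][:2]-O; print('t',s['t'],'stage x,y,z',d@U,d@V,s['tcp_pos'][2],'F along',s['wrist_force'][:2]@U,s['wrist_force'])
E
python3 -c "
from h import *
st()"
```

```text
t 23.4 stage x,y,z -0.08238908666255443 -0.00011924411792325894 0.0151353358440878 F along -1.5541916564334988 [ 0.91985146 -1.43217277  0.83776732]
```

drive_tool(motion=[[[-0.47,0,0.171],[0,0,0]],[[-0.47,0,0.171],[0,0,0]],[[-0.47,0,0.171],[0,0,0]],[[-0.47,0,0.171],[0,0,0]],[[-0.28,0,0.102],[0,0,0]],[[0,0,0],[0,0,0]],[[0,0,0],[0,0,0]],[[0,0,0],[0,0,0]]])

```text
t: 24.4
tcp_pos: [0.5538, 0.1312, 0.0149]
tcp_rot: [-2.196, 1.886, 0.383]
wrist_force: [0.4, 0.4, 4.3]
opening: 0.0299
grip_force: 2.5
```

```bash
python3 -c "
from h import *
st()
snap('side','s9')
for q in('coin_slab',):print(q,[(round(d['p'],2),toworld('side',d['xyz'])) for d in spot_in(q,'side')[:4]])
"
```

```text
t 24.4 stage x,y,z -0.05971757343706002 -0.00013038490291423485 0.014877444538370692 F along 0.36388911425028836 [0.44978473 0.43651299 4.31471214]
coin_slab [(0.87, array([ 0.47375935, -0.15775897,  0.04817066])), (0.62, array([ 0.71221693, -0.09038669,  0.04783922])), (0.6, array([0.52723823, 0.17483847, 0.02523762]))]
```

drive_tool(motion=[[[-0.034,0,-0.094],[0,0,0]],[[-0.25,0,0.09],[0,0,0]],[[0,0,0],[0,0,0]],[[0,0,0],[0,0,0]],[[0,0,0],[0,0,0]],[[0,0,0],[0,0,0]],[[0,0,0],[0,0,0]],[[0,0,0],[0,0,0]]])

```text
t: 25.5
tcp_pos: [0.5531, 0.1335, 0.0155]
tcp_rot: [-2.197, 1.886, 0.383]
wrist_force: [0.4, 0.4, 0.7]
opening: 0.03
grip_force: 0.0
```

```bash
python3 -c "
from h import *
st(); print(read_state()['grip_force'],read_state()['opening'])
snap('side','s10');snap('top','t10')
for n in('side','top'):
  for d in trace('coin_slab',n)[:4]:
    ys,xs=np.nonzero(d['region']); print(n,d['p'],len(xs),xs.mean(),ys.mean(),xs.min(),xs.max(),ys.min(),ys.max())
# predicted slab corners in side view for center x c
for c in(-.008,-.012,-.016): print(c,proj('side',[[*(O+U*(c+a)+V*b),.027] for a in(-.043,.043) for b in(-.029,.029)]).round(1).tolist())
"
```

```text
t 25.5 stage x,y,z -0.0573018939707632 0.00022069295622572185 0.015520941693088906 F along 0.29502456568714097 [0.39956834 0.35921469 0.67449013]
0.0 0.030040055216009793
side 0.88 420 390.2190476190476 291.9047619047619 384 396 270 314
side 0.66 1066 305.1257035647279 348.8986866791745 290 320 332 366
side 0.48 196 267.0 263.60714285714283 254 286 254 274
top 0.67 151 396.66887417218544 297.7417218543046 390 404 289 307
top 0.63 1020 242.5892156862745 280.4323529411765 216 303 260 301
top 0.48 94 292.468085106383 274.8829787234043 288 296 269 281
-0.008 [[289.7, 263.9], [269.4, 272.2], [270.6, 248.2], [250.8, 255.9]]
-0.012 [[290.6, 264.7], [270.3, 273.0], [271.5, 248.9], [251.7, 256.6]]
-0.016 [[291.5, 265.4], [271.2, 273.8], [272.3, 249.6], [252.5, 257.3]]
```

drive_tool(motion=[[[-0.19,0,0.068],[0,0,0]],[[-0.19,0,0.068],[0,0,0]],[[-0.19,0,0.068],[0,0,0]],[[0,0,0],[0,0,0]],[[0,0,0],[0,0,0]],[[0,0,0],[0,0,0]],[[0,0,0],[0,0,0]],[[0,0,0],[0,0,0]]])

```text
t: 26.7
tcp_pos: [0.5522, 0.1394, 0.0155]
tcp_rot: [-2.197, 1.886, 0.383]
wrist_force: [0.3, -0.3, 0.1]
opening: 0.0296
grip_force: 0.1
```

```bash
python3 -c "
from h import *
st(); print(read_state()['grip_force'],read_state()['joint_torque'])"
```

```text
t 26.7 stage x,y,z -0.05131499225592384 0.0002518246647384942 0.01551903973985995 F along -0.3557218447627447 [ 0.2882147  -0.31597649  0.13831167]
0.06233775187865831 [-2.07250781e-02 -4.14753056e+01  1.35544449e+01  2.46744990e+00
 -1.06835989e-01 -3.94150484e-04]
```

Continue creeping, 1.5 mm steps.

drive_tool(motion=[[[-0.14,0,0.051],[0,0,0]],[[0,0,0],[0,0,0]],[[-0.14,0,0.051],[0,0,0]],[[0,0,0],[0,0,0]],[[0,0,0],[0,0,0]],[[0,0,0],[0,0,0]],[[0,0,0],[0,0,0]],[[0,0,0],[0,0,0]]])

```text
t: 27.7
tcp_pos: [0.5517, 0.1424, 0.0155]
tcp_rot: [-2.197, 1.886, 0.383]
wrist_force: [-0.8, 0.0, 0.3]
opening: 0.0301
grip_force: 0.2
```

```bash
python3 -c "
from h import *
st(); print(read_state()['grip_force'],read_state()['joint_torque'])"
```

```text
t 27.7 stage x,y,z -0.04827774326518488 0.00021412768928366773 0.015542591177982103 F along 0.13272302027492758 [-0.79566917  0.01320491  0.28959929]
0.15200206224108115 [-5.22386294e-02 -4.13341248e+01  1.34642780e+01  2.47268803e+00
 -1.09939228e-01  1.73126846e-04]
```

drive_tool(motion=[[[-0.14,0,0.051],[0,0,0]],[[0,0,0],[0,0,0]],[[-0.09,0,0.034],[0,0,0]],[[0,0,0],[0,0,0]],[[0,0,0],[0,0,0]],[[0,0,0],[0,0,0]],[[0,0,0],[0,0,0]],[[0,0,0],[0,0,0]]])

```text
t: 28.7
tcp_pos: [0.5514, 0.1449, 0.0155]
tcp_rot: [-2.197, 1.886, 0.383]
wrist_force: [-0.1, -0.4, -0.1]
opening: 0.0299
grip_force: 0.3
```

```bash
python3 -c "
from h import *
st(); print(read_state()['grip_force'],read_state()['joint_torque'])
snap('side','s11')
for d in trace('coin_slab','side')[:4]:
    ys,xs=np.nonzero(d['region']); print(d['p'],len(xs),xs.mean(),ys.mean(),xs.min(),xs.max(),ys.min(),ys.max())
for c in(.004,0,-.004,-.008): print(c,[proj('side',[[*(O+U*(c+a)+V*b),z] for a in(-.043,.043) for b in(-.029,.029)]).round(1).tolist() for z in (.027,.018)])
"
```

```text
t 28.7 stage x,y,z -0.045836497478812674 0.00022349135243200432 0.015517117959154867 F along -0.3812142788095541 [-0.11770215 -0.40351677 -0.08640772]
0.3069806011626497 [ 9.67258005e-02 -4.12007332e+01  1.34444314e+01  2.39912711e+00
 -1.06733884e-01  2.65535340e-05]
0.6 201 262.1741293532338 261.7412935323383 252 282 252 272
0.6 406 390.30049261083747 290.39162561576353 385 397 269 313
0.56 1035 304.9632850241546 348.7169082125604 290 320 332 366
0.37 74 240.97297297297297 166.40540540540542 237 245 162 171
0.004 [[[286.9, 261.6], [266.7, 269.8], [268.1, 246.2], [248.4, 253.7]], [[287.0, 264.7], [266.9, 272.9], [268.3, 249.1], [248.6, 256.7]]]
0 [[[287.8, 262.4], [267.6, 270.6], [268.9, 246.8], [249.2, 254.4]], [[287.9, 265.4], [267.8, 273.7], [269.1, 249.8], [249.4, 257.4]]]
-0.004 [[[288.7, 263.1], [268.5, 271.4], [269.8, 247.5], [250.0, 255.1]], [[288.9, 266.2], [268.7, 274.5], [270.0, 250.5], [250.3, 258.1]]]
-0.008 [[[289.7, 263.9], [269.4, 272.2], [270.6, 248.2], [250.8, 255.9]], [[289.8, 266.9], [269.6, 275.3], [270.8, 251.2], [251.1, 258.9]]]
```

drive_tool(motion=[[[-0.14,0,0.051],[0,0,0]],[[0,0,0],[0,0,0]],[[-0.09,0,0.034],[0,0,0]],[[0,0,0],[0,0,0]],[[0,0,0],[0,0,0]],[[0,0,0],[0,0,0]],[[0,0,0],[0,0,0]],[[0,0,0],[0,0,0]]])

```text
t: 29.8
tcp_pos: [0.551, 0.1472, 0.0155]
tcp_rot: [-2.197, 1.886, 0.383]
wrist_force: [0.8, -1.5, 1.8]
opening: 0.0301
grip_force: 0.9
```

```bash
python3 -c "
from h import *
st(); print(read_state()['grip_force'],read_state()['joint_torque'])
a=snap('side','s12')
ims=[cv2.imread('pics/%s.png'%n) for n in('s10','s11')]+[a[:,:,::-1]]
o=np.hstack([cv2.resize(i[225:290,240:300],(260,282),interpolation=2) for i in ims]); cv2.imwrite('pics/c9.png',o)
# near-left side edge: intensity down columns
for i,n in zip(ims,('s10','s11','s12')):
  print(n); print(cv2.cvtColor(i,6)[262:280:1,264:270])
"
```

```text
t 29.8 stage x,y,z -0.04346485175943709 0.00019506288744955232 0.01551711011458428 F along -1.5899453778455435 [ 0.76003879 -1.49265177  1.82598281]
0.8561482443474233 [ 7.94775411e-01 -4.08214009e+01  1.34347335e+01  2.06830770e+00
 -1.16047834e-01 -9.75110452e-04]
s10
[[246 244 229 153  48  49]
 [237 231 242 231 126  49]
 [238 238 239 239 222 122]
 [238 239 239 240 239 216]
 [249 237 237 238 239 225]
 [197 246 242 235 237 234]
 [145 189 241 242 229 189]
 [140 144 180 237 243 230]
 [148 144 144 171 229 247]
 [149 148 148 154 162 222]
 [151 150 144 129 140 153]
 [151 152 150 145 139 145]
 [151 152 153 151 149 147]
 [151 151 152 153 152 146]
 [165 152 150 152 152 156]
 [170 169 170 170 171 173]
 [172 171 170 171 170 172]
 [171 172 172 170 171 171]]
s11
[[240 234 169  48  49  49]
 [239 239 224 123  49  49]
 [238 239 238 217  79  48]
 [236 235 231 198 130  48]
 [249 234 216 170 151  89]
 [201 247 239 215 170  92]
 [147 191 242 242 223 133]
 [146 144 177 233 243 220]
 [149 144 144 173 229 241]
 [150 148 148 153 163 201]
 [151 150 147 140 163 210]
 [151 152 151 153 161 149]
 [151 157 171 170 169 161]
 [170 170 171 172 170 169]
 [170 170 171 171 172 172]
 [170 170 171 171 172 200]
 [172 196 240 240 240 241]
 [241 242 242 242 241 242]]
s12
[[240 228 122  49  49  49]
 [240 239 223 123  49  50]
 [236 237 237 214  49  49]
 [236 237 231 161  89  49]
 [249 235 218 166 142  49]
 [198 246 239 216 164  49]
 [146 190 242 242 220 105]
 [145 144 176 233 243 221]
 [149 144 144 173 212 191]
 [150 149 149 161 178 186]
 [152 150 148 147 167 155]
 [151 152 155 162 144 132]
 [169 170 171 170 168 168]
 [171 171 172 173 170 170]
 [170 171 171 171 172 171]
 [171 170 171 197 240 242]
 [196 241 240 240 242 242]
 [241 243 242 241 241 242]]
```

drive_tool(motion=[[[-0.094,0,0.034],[0,0,0]],[[0,0,0],[0,0,0]],[[0,0,0],[0,0,0]],[[0,0,0],[0,0,0]],[[0,0,0],[0,0,0]],[[0,0,0],[0,0,0]],[[0,0,0],[0,0,0]],[[0,0,0],[0,0,0]]])

```text
t: 30.85
tcp_pos: [0.551, 0.148, 0.0156]
tcp_rot: [-2.197, 1.886, 0.382]
wrist_force: [0.5, -4.8, 3.8]
opening: 0.0301
grip_force: 2.6
```

```bash
python3 -c "
from h import *
st(); print(read_state()['grip_force'],read_state()['joint_torque'])"
```

```text
t 30.85 stage x,y,z -0.04264080686995376 0.00013900374494735598 0.015586547157283887 F along -4.7758164308287085 [ 0.49060452 -4.75625077  3.78141277]
2.5650022085756063 [ 2.89657563e+00 -3.96392977e+01  1.34060544e+01  1.06975805e+00
 -1.33514050e-01 -5.30780919e-03]
```

drive_tool(motion=[[[1.5,0,-0.55],[0,0,0]],[[3.8,0,-1.4],[0,0,0]],[[-1.7,0,-4.7],[0,0,0]],[[-2.0,0,-5.6],[0,0,0]],[[-2.0,0,-5.6],[0,0,0]],[[-2.0,0,-5.6],[0,0,0]],[[-1.7,0,-4.7],[0,0.175,0]],[[0,0,-2],[0,0.175,0]]], hand=0.5)

```text
t: 31.85
tcp_pos: [0.5618, 0.0892, 0.3186]
tcp_rot: [2.38, -2.046, 0.017]
wrist_force: [0.0, -0.9, -2.5]
opening: 0.043
grip_force: 0.0
```

```bash
python3 -c "
from h import *
st()
go([.529,.294,.27],Rdown(188.65+29))
im=[capture('side').astype(float) for _ in range(4)]
print('noise',np.std(np.array(im)[:,240:280,240:300],axis=0).mean())
m=np.mean(im,0); np.save('side_clear.npy',m); cv2.imwrite('pics/s13.png',m.astype(np.uint8)[:,:,::-1])
b=snap('top','t13')
for n in('side','top'):
  for q in('coin_slab','nose_tip','fine_knob_top','ring_mark'):print(n,q,[(round(d['p'],2),toworld(n,d['xyz'])) for d in spot_in(q,n)[:4]])
for n in('side','top'):
  for d in trace('coin_slab',n)[:4]:
    ys,xs=np.nonzero(d['region']); print(n,d['p'],len(xs),xs.mean(),ys.mean(),xs.min(),xs.max(),ys.min(),ys.max())
"
```

```text
t 31.85 stage x,y,z -0.10238095145782664 -0.001735088124968762 0.31856661114908574 F along -0.92966508836047 [ 0.02172375 -0.93708055 -2.49194305]
t 31.85 pos [0.562 0.089 0.319] j [ 0.449  0.234  0.029  0.011 -1.364 -0.3  ] tooly yaw -171.35668151296264
shift cm (old axes) [-20.785   0.191   4.645] turn [-0.002 -0.011 -0.506]
noise 0.23660856491230742
side coin_slab [(0.76, array([ 0.472, -0.156,  0.046])), (0.68, array([ 0.711, -0.088,  0.049])), (0.67, array([0.538, 0.179, 0.024]))]
side nose_tip []
side fine_knob_top [(0.57, array([0.529, 0.287, 0.244]))]
side ring_mark [(0.62, array([0.524, 0.281, 0.223]))]
top coin_slab [(0.59, array([ 0.473, -0.148,  0.079])), (0.53, array([0.528, 0.172, 0.024]))]
top nose_tip []
top fine_knob_top [(0.2, array([ 0.689, -0.184,  0.005]))]
top ring_mark []
side 0.96 1057 305.1844843897824 348.7123935666982 290 321 331 366
side 0.8 447 390.32214765100673 291.5659955257271 384 397 269 314
side 0.67 164 404.5975609756098 335.2439024390244 394 416 331 339
side 0.58 496 268.3608870967742 260.6653225806452 249 287 249 272
top 0.69 183 369.5027322404372 214.2295081967213 360 379 208 220
top 0.51 142 395.88732394366195 299.1056338028169 389 403 290 308
```

```bash
python3 -c "
from h import *
for z in(.027,.0295,.033,.055,.06,.089): print(z,proj('side',[*O,z])[0].round(1), [proj('side',[*(O+V*b),z])[0].round(1) for b in(-.0105,.0105)])
m=np.load('side_clear.npy').mean(2); print(m.shape)
np.set_printoptions(linewidth=200)
print('cols 260..276'); 
for v in range(232,266): print(v,m[v,258:280].astype(int))
"
```

```text
0.027 [268.3 258.4] [array([271.9, 256.9]), array([264.6, 259.8])]
0.0295 [268.2 257.5] [array([271.8, 256.1]), array([264.6, 258.9])]
0.033 [268.2 256.3] [array([271.8, 254.9]), array([264.5, 257.8])]
0.055 [267.7 248.8] [array([271.4, 247.4]), array([264. , 250.2])]
0.06 [267.6 247.1] [array([271.3, 245.7]), array([263.9, 248.5])]
0.089 [267.  236.9] [array([270.7, 235.6]), array([263.3, 238.3])]
(480, 640)
cols 260..276
232 [ 83  94 100 102 104 105 108 109 112 115 119 123 129 135 141 145 148 138 102  80  80  79]
233 [ 95 108 101 102 104 106 107 109 111 114 118 123 129 135 141 145 148 138 103  80  80  80]
234 [176 131 101 103 105 106 107 109 111 114 118 123 129 136 141 146 149 139 104  80  80  80]
235 [186 135 100 103 106 107 108 108 111 115 119 123 129 135 141 145 149 140 104  80  80  80]
236 [186 136 100 102 105 107 108 110 112 115 119 123 130 137 142 145 149 138  94  81  81  80]
237 [195 175 103 101 104 106 108 109 111 115 119 124 130 137 142 146 144 120  84  83  82  81]
238 [187 183 125 102 104 106 108 110 112 115 119 124 130 137 144 138  98  81  81  82  83  81]
239 [182 181 15
[... 1822 characters left out ...]
0 124 171 209 239 242 235 235 232 229 232]
259 [235 232 216 189 160 138 135 132 130 111 127 159 181 217 239 242 237 235 235 235 234 235]
260 [237 236 235 236 248 247 229 184 222 221 222 223 234 243 244 238 236 235 236 236 237 237]
261 [244 242 237 238 241 243 244 243 242 238 244 244 243 239 239 237 236 236 236 235 236 236]
262 [184 239 243 238 239 239 240 240 240 239 240 240 239 238 238 236 236 237 237 236 236 235]
263 [144 172 231 245 238 239 239 239 239 239 239 240 241 237 236 235 235 237 237 236 235 236]
264 [141 157 168 226 248 236 236 237 238 240 244 246 248 248 245 235 236 236 235 236 239 242]
265 [170 140 143 157 213 247 236 237 244 247 248 248 249 249 248 248 246 237 239 237 239 240]
```

drive_tool(motion=[[[-4.2,0.1,0],[0,0,-0.125]],[[-4.2,0.6,0],[0,0,-0.125]],[[-4.1,1.1,0],[0,0,-0.125]],[[-3.9,1.6,0],[0,0,-0.13]],[[-2.5,1.4,2],[0,0.0,0]],[[0,0,1],[0,0,0]],[[0,0,0],[0,0,0]],[[0,0,0],[0,0,0]]])

```text
t: 33.6
tcp_pos: [0.4509, 0.2397, 0.2836]
tcp_rot: [2.813, -1.384, 0.004]
wrist_force: [-0.9, -0.2, 0.4]
opening: 0.0431
grip_force: 0.0
```

```bash
python3 -c "
from h import *
go([.529,.294,.225],Rdown(188.65+29))
snap('side','s14');snap('top','t14')
print(toworld('side',[0,0,0]))
for q in('fine_knob_top','ring_mark'):print(q,[(round(d['p'],2),toworld('side',d['xyz'])) for d in spot_in(q,'side')[:4]])
"
```

```text
t 33.6 pos [0.451 0.24  0.284] j [ 0.81   0.15  -0.161  0.005 -1.266 -0.155] tooly yaw -142.3926396450929
shift cm (old axes) [ 0.431 -9.526  5.818] turn [ 0.005 -0.005 -0.001]
[ 0.132 -0.853  0.786]
fine_knob_top [(0.54, array([0.531, 0.286, 0.242]))]
ring_mark [(0.47, array([0.525, 0.281, 0.221]))]
```

drive_tool(motion=[[[0.2,-3.2,0],[0,0,0]],[[0.2,-3.2,0],[0,0,0]],[[0,-3.1,0],[0,0,0]],[[0,0,0],[0,0,0]],[[0,0,1.5],[0,0,0]],[[0,0,1.5],[0,0,0]],[[0,0,0],[0,0,0]],[[0,0,0],[0,0,0]]])

```text
t: 34.8
tcp_pos: [0.5275, 0.2944, 0.253]
tcp_rot: [2.813, -1.382, 0.004]
wrist_force: [-0.1, 0.7, 0.7]
opening: 0.0427
grip_force: 0.0
```

```bash
python3 -c "
from h import *
go([.529,.294,.225],Rdown(188.65+29))
a=snap('side','s15').mean(2)
m=np.load('side_clear.npy').mean(2)
print('nose region diff',np.abs(a-m)[225:275,245:290].mean())
s=read_state(); p=s['tcp_pos']; r=R.from_rotvec(s['tcp_rot'])
print('tip proj',[proj('side',p+r.apply([0,y,-.0085]))[0].round(1) for y in(-.021,.021)],'knob top',proj('side',[.529,.294,.246])[0].round(1))
"
```

```text
t 34.8 pos [0.527 0.294 0.253] j [ 0.779  0.332  0.006  0.005 -1.25  -0.123] tooly yaw -142.320680155352
shift cm (old axes) [ 0.113 -0.11   2.799] turn [ 0.005 -0.005  0.001]
nose region diff 3.529703703703704
tip proj [array([244.2, 153.2]), array([234.9, 159.6])] knob top [240.7 162.4]
```

drive_tool(motion=[[[0.1,-0.1,1],[0,0,0]],[[0,0,1],[0,0,0]],[[0,0,0.8],[0,0,0]],[[0,0,0],[0,0,0]],[[0,0,0],[0,0,0]],[[0,0,0],[0,0,0]],[[0,0,0],[0,0,0]],[[0,0,0],[0,0,0]]])

```text
t: 35.85
tcp_pos: [0.5289, 0.2942, 0.2248]
tcp_rot: [2.813, -1.382, 0.003]
wrist_force: [-0.6, 1.2, 0.4]
opening: 0.0426
grip_force: 0.0
```

drive_tool(motion=[[[0,0,0],[0,0,0]],[[0,0,0],[0,0,0]],[[0,0,0],[0,0,0]],[[0,0,0],[0,0,0]],[[0,0,0],[0,0,0]],[[0,0,0],[0,0,0]],[[0,0,0],[0,0,0]],[[0,0,0],[0,0,0]]], hand=0, squeeze=40)

```text
t: 36.85
tcp_pos: [0.5294, 0.2946, 0.225]
tcp_rot: [2.815, -1.383, 0.005]
wrist_force: [4.0, 3.3, 1.8]
opening: 0.0176
grip_force: 39.1
```

```bash
cat >> h.py <<'E'
def prof(tag,n=3):
    a=np.mean([capture('side').astype(float) for _ in range(n)],0); np.save(tag+'.npy',a); cv2.imwrite(f'pics/{tag}.png',a.astype(np.uint8)[:,:,::-1])
    g=a.mean(2); s=read_state(); r=R.from_rotvec(s['tcp_rot'])
    print(tag,'t',round(s['t'],2),s['tcp_pos'],'yaw',np.arctan2(*r.as_matrix()[1::-1,1]).round(3),'F',s['wrist_force'].round(2),'T',s['wrist_torque'].round(3),'op',round(s['opening'],4),'j6',s['joints'][5].round(2))
    for c in(266,268,270): print(c,g[240:262,c].astype(int))
E
python3 -c "
from h import *
np.set_printoptions(linewidth=200)
prof('n0')
snap('top','t15')
"
```

```text
n0 t 37.0 [0.52941575 0.29457518 0.22499721] yaw -2.484 F [3.78 3.35 1.64] T [ 0.853 -1.276  0.013] op 0.018 j6 -0.12
266 [ 92  59  52  52  52  52  52 128 124  66  94 123 127 134 134 135  91  59  95 109 203 236]
268 [ 83  57  53  54  53  53  53 105 134  71  81 123 139 141 143 145 130  67 110 126 209 241]
270 [ 80  57  55  55  54  54  54 169 135  68 103 144 173 177 176 176 139  93 123 180 233 243]
```

drive_tool(motion=[[[0,-0.08,0],[0,0,0]],[[0,0,0.2],[0,0,0]],[[0,0,0.2],[0,0,0]],[[0,0,0],[0,0,0]],[[0,0,0],[0,0,0]],[[0,0,0],[0,0,0]],[[0,0,0],[0,0,0]],[[0,0,0],[0,0,0]]])

```text
t: 38.05
tcp_pos: [0.5296, 0.2946, 0.2214]
tcp_rot: [2.814, -1.382, 0.004]
wrist_force: [2.0, 2.0, 6.3]
opening: 0.0183
grip_force: 39.5
```

```bash
python3 -c "
from h import *
np.set_printoptions(linewidth=200)
prof('n1',2)
"
```

```text
n1 t 38.15 [0.52957527 0.29464113 0.22134964] yaw -2.484 F [1.43 2.33 5.54] T [ 0.633 -0.522 -0.002] op 0.0182 j6 -0.12
266 [ 92  60  53  52  52  52  52 128 123  66  94 123 127 134 135 135  91  60  94 109 204 236]
268 [ 83  57  53  53  53  53  53 105 134  72  81 123 138 141 142 145 145  72 110 126 208 241]
270 [ 80  57  55  55  55  54  54 169 134  69 103 144 173 176 176 175 139  92 123 180 233 243]
```

drive_tool(motion=[[[0,-0.03,0.04],[0,0,0]],[[0,0,0],[0,0,0.15]],[[0,0,0],[0,0,0.15]],[[0,0,0],[0,0,0.15]],[[0,0,0],[0,0,0.15]],[[0,0,0],[0,0,0]],[[0,0,0],[0,0,0]],[[0,0,0],[0,0,0]]])

```text
t: 39.15
tcp_pos: [0.529, 0.2944, 0.2207]
tcp_rot: [2.279, -2.151, 0.006]
wrist_force: [1.0, 2.9, 5.9]
opening: 0.0177
grip_force: 39.6
```

```bash
python3 -c "
from h import *
np.set_printoptions(linewidth=200)
prof('n2',2)
"
```

```text
n2 t 39.25 [0.52897008 0.29443718 0.22071129] yaw -3.084 F [0.33 1.   6.46] T [ 0.497  0.15  -0.019] op 0.0179 j6 -0.72
266 [ 92  59  52  52  53  52  52  60 139  99  58 114 126 130 134 135 135  71  85 108 190 236]
268 [ 84  57  53  53  54  53  53  64 153 104  59 106 125 139 143 144 145 104  77 106 208 241]
270 [ 81  57  55  55  55  55  55  91 159 104  68 117 145 172 176 176 175 109  96 148 232 243]
```

drive_tool(motion=[[[0,0,0],[0,0,0.15]],[[0,0,0],[0,0,0.15]],[[0,0,0],[0,0,0]],[[0,0,0],[0,0,0]],[[0,0,0],[0,0,0]],[[0,0,0],[0,0,0]],[[0,0,0],[0,0,0]],[[0,0,0],[0,0,0]]])

```text
t: 40.25
tcp_pos: [0.5287, 0.2945, 0.2206]
tcp_rot: [1.932, -2.468, 0.007]
wrist_force: [-0.8, 2.1, 6.4]
opening: 0.018
grip_force: 39.6
```

```bash
python3 -c "
from h import *
np.set_printoptions(linewidth=200)
prof('n3',2)
"
```

```text
n3 t 40.35 [0.52868975 0.29450576 0.22063469] yaw 2.899 F [-1.47  1.5   6.44] T [0.583 0.361 0.019] op 0.0179 j6 -1.02
266 [ 92  59  53  53  53  52  52  52 114 115  64  94 124 126 134 135 134  91  75 105 189 236]
268 [ 83  58  53  54  54  53  53  53 131 136  71  81 123 139 143 144 145 129  65 112 208 241]
270 [ 80  57  55  55  55  55  55  66 168 116  62 102 125 171 176 175 174 120 100 143 231 243]
```

drive_tool(motion=[[[0,0,0],[0,0,0.15]],[[0,0,0],[0,0,0.15]],[[0,0,0],[0,0,0]],[[0,0,0],[0,0,0]],[[0,0,0],[0,0,0]],[[0,0,0],[0,0,0]],[[0,0,0],[0,0,0]],[[0,0,0],[0,0,0]]])

```text
t: 41.35
tcp_pos: [0.5284, 0.2947, 0.2205]
tcp_rot: [1.542, -2.729, 0.008]
wrist_force: [-1.9, 2.4, 6.8]
opening: 0.018
grip_force: 39.6
```

```bash
python3 -c "
from h import *
np.set_printoptions(linewidth=200)
prof('n4',2)
"
```

```text
n4 t 41.45 [0.52840022 0.29465218 0.22052835] yaw 2.599 F [-1.4   2.11  6.1 ] T [ 0.768  0.661 -0.004] op 0.0179 j6 -1.32
266 [ 92  59  53  53  53  53  53  52  95 135  74  64 121 126 134 134 134 120  74 103 190 236]
268 [ 84  57  53  54  53  53  53  53  94 138  81  65 122 139 140 142 144 145  76 101 208 241]
270 [ 80  57  55  55  55  55  55  54 135 154  76  79 123 145 172 175 174 157  76 142 231 243]
```

drive_tool(motion=[[[0,0,0],[0,0,0.15]],[[0,0,0],[0,0,0.15]],[[0,0,0],[0,0,0]],[[0,0,0],[0,0,0]],[[0,0,0],[0,0,0]],[[0,0,0],[0,0,0]],[[0,0,0],[0,0,0]],[[0,0,0],[0,0,0]]])

```text
t: 42.45
tcp_pos: [0.5282, 0.2949, 0.2205]
tcp_rot: [1.117, -2.929, 0.009]
wrist_force: [-1.9, 2.5, 5.4]
opening: 0.018
grip_force: 39.6
```

```bash
cat > tr.py <<'E'
from h import *
from scipy.optimize import minimize_scalar
import sys
# local vertical shift of windows relative to n1 via subpixel registration
ref=np.load('n1.npy').mean(2)
from scipy.ndimage import shift
def reg(g,v0,v1,c0=265,c1=272):
    f=lambda s: np.mean((shift(ref,(s,0),order=3)[v0:v1,c0:c1]-g[v0:v1,c0:c1])**2)
    S=np.arange(-.5,3.6,.02); e=[np.mean((shift(ref[225:275,255:285],(s,0),order=3)[v0-225:v1-225,c0-255:c1-255]-g[v0:v1,c0:c1])**2) for s in S]
    return S[int(np.argmin(e))]
for t in sys.argv[1:]:
    g=np.load(t+'.npy').mean(2)
    print(t,'barrel edge',reg(g,244,249).round(2),'line',reg(g,248,253).round(2),'tip',reg(g,255,259,266,271).round(2),'brightsum',(g[241:262,266:271].sum(0)).astype(int), g[246:253,268:271].mean(1).astype(int))
E
python3 -c "
from h import *
np.set_printoptions(linewidth=200)
prof('n5',2)
"; python3 tr.py n0 n1 n2 n3 n4 n5
```

```text
n5 t 42.55 [0.52823873 0.29487553 0.22049236] yaw 2.299 F [-3.39  2.97  5.79] T [ 0.994  0.818 -0.015] op 0.0182 j6 -1.62
266 [ 92  59  53  53  53  53  53  52  60 131  86  55 120 126 129 133 134 120  67 107 204 236]
268 [ 84  57  54  54  54  53  53  52  58 138 102  60 106 134 140 143 144 144  92  89 208 241]
270 [ 80  58  55  55  56  55  55  55  92 158  90  64 118 139 172 175 174 174  92 140 231 243]
n0 barrel edge 0.0 line 0.0 tip -0.06 brightsum [2186 2240 2294 2458 2667] [ 54 140 134  69  90 130 153]
n1 barrel edge 0.0 line 0.0 tip 0.0 brightsum [2186 2248 2313 2457 2668] [ 54 140 133  69  90 129 153]
n2 barrel edge 0.64 line 0.58 tip 0.52 brightsum [2148 2150 2250 2370 2552] [ 54  80 154 105  63 114 132]
n3 barrel edge 0.92 line 0.94 tip 0.84 brightsum [2117 2137 2252 2333 2514] [ 54  57 149 124  66  90 123]
n4 barrel edge 1.32 line 1.32 tip 1.24 brightsum [2124 2104 2221 2321 2476] [ 54  54 112 146  77  71 122]
n5 barrel edge 1.7 line 1.62 tip 1.42 brightsum [2094 2146 2183 2296 2459] [ 54  54  75 148  98  61 115]
```

drive_tool(motion=[[[0,0,0],[0,0,0.15]],[[0,0,0],[0,0,0.15]],[[0,0,0],[0,0,0]],[[0,0,0],[0,0,0]],[[0,0,0],[0,0,0]],[[0,0,0],[0,0,0]],[[0,0,0],[0,0,0]],[[0,0,0],[0,0,0]]])

```text
t: 43.55
tcp_pos: [0.5281, 0.2952, 0.2205]
tcp_rot: [0.667, -3.064, 0.009]
wrist_force: [-2.8, 2.8, 6.4]
opening: 0.018
grip_force: 39.7
```

```bash
python3 -c "
from h import *
np.set_printoptions(linewidth=200)
prof('n6',2)
"; python3 tr.py n6
```

```text
n6 t 43.65 [0.52814173 0.29515058 0.22048107] yaw 1.999 F [-4.05  4.49  5.92] T [1.16  0.939 0.038] op 0.018 j6 -1.92
266 [ 92  59  53  53  53  52  52  52  52 145 119  63  98 124 126 133 134 120  67 107 204 236]
268 [ 83  57  54  53  53  53  53  53  53 147 124  65  81 123 131 139 143 144  91  89 208 241]
270 [ 80  57  55  55  55  55  55  55  66 168 117  63 103 138 154 172 174 174  93 140 231 243]
n6 barrel edge 1.92 line 1.88 tip 1.42 brightsum [2113 2124 2162 2279 2430] [ 54  54  57 164 124  64  90]
```

drive_tool(motion=[[[0,0,0],[0,0,0.13]],[[0,0,0],[0,0,0.13]],[[0,0,0],[0,0,0]],[[0,0,0],[0,0,0]],[[0,0,0],[0,0,0]],[[0,0,0],[0,0,0]],[[0,0,0],[0,0,0]],[[0,0,0],[0,0,0]]])

```text
t: 44.65
tcp_pos: [0.5281, 0.2954, 0.2205]
tcp_rot: [0.264, -3.126, 0.01]
wrist_force: [-3.0, 4.3, 6.0]
opening: 0.018
grip_force: 39.6
```

```bash
python3 -c "
from h import *
np.set_printoptions(linewidth=200)
prof('n7',2)
"; python3 tr.py n7
```

```text
n7 t 44.75 [0.52811333 0.29542413 0.2204881 ] yaw 1.739 F [-3.19  4.48  5.74] T [ 1.335  0.953 -0.047] op 0.0183 j6 -2.18
266 [ 92  59  53  53  52  53  53  52  52 133 139  70  76 122 126 133 134 120  67 107 203 236]
268 [ 83  57  53  54  53  53  53  53  53 102 141  73  69 122 131 140 143 144  91  89 208 241]
270 [ 81  58  56  55  55  55  55  55  54 152 150  75  79 135 154 173 174 174  92 140 232 243]
n7 barrel edge 1.98 line 2.18 tip 1.42 brightsum [2100 2081 2131 2240 2424] [ 54  54  53 121 148  75  76]
```

drive_tool(motion=[[[0,0,-0.1],[0,0,0]],[[0,0,-0.1],[0,0,0]],[[0,0,-0.1],[0,0,0]],[[0,0,-0.1],[0,0,0]],[[0,0,0],[0,0,0]],[[0,0,0],[0,0,0]],[[0,0,0],[0,0,0]],[[0,0,0],[0,0,0]]])

```text
t: 45.75
tcp_pos: [0.5281, 0.2954, 0.2234]
tcp_rot: [0.264, -3.125, 0.01]
wrist_force: [-2.6, 5.4, 4.2]
opening: 0.018
grip_force: 39.4
```

```bash
python3 -c "
from h import *
np.set_printoptions(linewidth=200)
prof('n8',2)
"; python3 tr.py n8
```

```text
n8 t 45.85 [0.52811324 0.29536192 0.22342748] yaw 1.739 F [-2.88  4.72  3.5 ] T [ 1.576  0.853 -0.012] op 0.018 j6 -2.18
266 [ 92  60  52  53  53  52  52  52  52 133 138  70  76 122 126 133 134 120  67 107 203 236]
268 [ 84  57  53  54  53  54  53  53  53 102 141  73  70 122 131 139 143 144  91  89 208 241]
270 [ 80  57  55  56  55  55  55  55  55 152 150  75  79 136 154 173 174 174  92 140 232 243]
n8 barrel edge 1.96 line 2.18 tip 1.42 brightsum [2103 2079 2132 2243 2426] [ 54  54  54 122 148  75  77]
```

drive_tool(motion=[[[0,0,-0.1],[0,0,0]],[[0,0,0],[0,0,0]],[[0,0,0],[0,0,0]],[[0,0,0],[0,0,0]],[[0,0,0],[0,0,0]],[[0,0,0],[0,0,0]],[[0,0,0],[0,0,0]],[[0,0,0],[0,0,0]]])

```text
t: 46.85
tcp_pos: [0.5281, 0.2953, 0.2242]
tcp_rot: [0.264, -3.125, 0.01]
wrist_force: [-2.0, 5.2, 3.1]
opening: 0.0182
grip_force: 39.3
```

drive_tool(motion=[[[0,0,0],[0,0,0]],[[0,0,0],[0,0,0]],[[0,0,0],[0,0,0]],[[0,0,0],[0,0,0]],[[0,0,-1],[0,0,0]],[[0,0,-2],[0,0,0]],[[0,0,-4],[0,0,0]],[[0,0,-4],[0,0,0]]], hand=0.5)

```text
t: 47.85
tcp_pos: [0.5299, 0.2955, 0.3372]
tcp_rot: [0.264, -3.129, 0.012]
wrist_force: [-0.1, 0.1, -0.6]
opening: 0.0427
grip_force: 0.0
```

```bash
python3 -c "
from h import *
np.set_printoptions(linewidth=200)
prof('n9',2)
for q in('ring_mark','fine_knob_top'):print(q,[(round(d['p'],2),toworld('side',d['xyz'])) for d in spot_in(q,'side')[:4]])
m=np.load('side_clear.npy');a=np.load('n9.npy')
d=np.abs(a-m).mean(2); print('ring area diff', d[150:185,225:262].max(1).astype(int)); print('slab end',d[262:276,246:292].max())
"; python3 tr.py n9
```

```text
n9 t 47.95 [0.53188528 0.29646004 0.34197039] yaw 1.739 F [0.06 0.86 1.03] T [ 0.047 -0.049  0.049] op 0.0427 j6 -2.18
266 [ 94  60  54  54  54  54  54  54  54 134 140  71  77 123 127 134 135 121  68 123 222 242]
268 [ 84  58  55  55  55  55  54  54  54 104 143  74  71 123 133 140 143 145  93  90 209 242]
270 [ 82  58  57  57  57  56  56  56  56 153 151  76  80 137 155 174 175 175  93 141 232 243]
ring_mark [(0.59, array([0.52345131, 0.28240213, 0.22044051])), (0.59, array([0.53565295, 0.17362819, 0.02380315])), (0.51, array([0.54321061, 0.1874772 , 0.04000737]))]
fine_knob_top [(0.45, array([0.53116829, 0.28609828, 0.23996196]))]
ring area diff [ 1  0  1  1  1  1  0  1  1  1 10 55 81 37  4  5  4  2  3  4  6  6  2  3  3  6  2 11 12 13 14 12 14 11 11]
slab end 63.333333333333336
n9 barrel edge 1.96 line 2.18 tip 1.44 brightsum [2164 2124 2158 2264 2447] [ 55  55  55 123 149  76  78]
```

```bash
python3 -c "
from h import *
np.set_printoptions(linewidth=220)
m=np.load('side_clear.npy').mean(2);a=np.load('n9.npy').mean(2);b=np.load('n1.npy').mean(2);k=np.load('n7.npy').mean(2)
print(proj('side',[[.529,.294,z] for z in(.246,.242,.2215)]).round(1))
print('knob before');print(m[158:166,230:252].astype(int));print('after');print(a[158:166,230:252].astype(int))
d=np.abs(a-m)[240:280,244:294]; ys,xs=np.nonzero(d>12); print('diff px',[(x+244,y+240) for x,y in zip(xs,ys) if y+240>258][:60])
print('n1 vs n7 slab diff',np.abs(b-k)[261:276,246:292].max())
"
```

```text
[[240.7 162.4]
 [240.8 163.9]
 [241.4 171.7]]
knob before
[[ 48  48  49  49  49  49  49  50  49  49  49  48  48  48  48  49  48  48  48  47  46  45]
 [ 48  48  49  50  48  48  49  50  50  50  49  48  48  48  48  49  49  49  48  47  46  45]
 [ 48  49  49  50  49  48  49  50  50  91 151 153 152 128  67  49  50  49  48  47  46  45]
 [ 49  49  50  50  49  48  49  49 144 192 238 232 236 218 106  52  50  49  49  48  47  46]
 [ 49  50  50  50  50  49  49  46 207 230 231 209 216 214 111  58  51  50  49  48  47  46]
 [ 49  50  50  50  50  50  50  45  80 140 149 152  97  99  58  53  51  50  49  48  48  47]
 [ 50  50  50  51  51  50  50  43  42  42  46  44  44  42  48  42  50  51  49  48  48  47]
 [ 49  50  51  51  51  50  50  44  44  42  47  42  44  41  42  43  51  50  49  49  48  47]]
after
[[ 48  49  49  50  49  49  51  50  50  50  49  49  48  48  48  49  50  49  48  47  46  45]
 [ 48  49  50  50  50  49  50  50  50  50  50  49  48  48  48  50  50  49  49  47  46  46]
 [ 48  49  50  50  50  49  50  50  50  92 151 161 163 137  69  49  50  49  48  48  46  45]
 [ 49  50  50  50  50  49  49  50 
[... 1674 characters left out ...]
6)), (np.int64(272), np.int64(266)), (np.int64(269), np.int64(267)), (np.int64(278), np.int64(270)), (np.int64(277), np.int64(271)), (np.int64(278), np.int64(271)), (np.int64(279), np.int64(271)), (np.int64(280), np.int64(271)), (np.int64(274), np.int64(272)), (np.int64(275), np.int64(272)), (np.int64(276), np.int64(272)), (np.int64(277), np.int64(272)), (np.int64(278), np.int64(272)), (np.int64(279), np.int64(272)), (np.int64(280), np.int64(272)), (np.int64(281), np.int64(272)), (np.int64(282), np.int64(272)), (np.int64(283), np.int64(272)), (np.int64(272), np.int64(273)), (np.int64(273), np.int64(273)), (np.int64(274), np.int64(273)), (np.int64(275), np.int64(273))]
n1 vs n7 slab diff 66.0
```

```bash
python3 -c "
from h import *
np.set_printoptions(linewidth=220)
for c in(272,276,280,284):
  for n in('side_clear','n0','n1','n4','n7','n9'): print(c,n,np.load(n+'.npy').mean(2)[258:280,c].astype(int))
"
```

```text
272 side_clear [209 239 244 239 238 236 245 248 248 246 243 185 180 207 220 241 243 243 243 242 242 243]
272 n0 [209 239 244 238 237 235 235 234 234 240 242 184 179 207 220 222 223 224 223 221 222 224]
272 n1 [209 239 244 239 237 235 235 234 234 240 242 184 178 207 220 222 223 224 223 221 222 224]
272 n4 [172 237 244 238 237 235 235 234 234 240 242 184 179 207 220 222 223 224 223 221 222 224]
272 n7 [179 238 244 238 237 235 235 234 234 240 242 184 178 207 219 222 223 224 223 221 222 224]
272 n9 [180 238 245 239 238 236 235 235 235 240 242 185 180 207 221 223 224 225 224 222 230 243]
276 side_clear [235 235 236 236 237 237 235 239 239 201 184 219 219 228 243 243 242 242 242 243 243 244]
276 n0 [235 235 235 236 236 236 235 238 239 200 183 218 218 220 224 224 223 221 222 224 224 227]
276 n1 [235 235 235 236 236 236 235 239 239 200 183 218 218 221 224 224 222 221 222 224 224 227]
276 n4 [234 235 235 235 236 236 235 239 239 200 183 218 218 221 224 224 222 221 222 224 224 227]
276 n7 [235 235 235 235 236 236 235 238 239 200 182 218 218 220 224 224 222 220 222 223 224 227]
276 n9 [235 235 2
[... 559 characters left out ...]
 228 226 168]
280 n9 [231 235 237 237 236 238 242 235 196 194 189 221 223 222 221 220 221 224 225 229 227 170]
284 side_clear [215 240 246 237 239 241 194 182 207 223 224 223 224 224 224 242 243 243 237 169 189 194]
284 n0 [215 239 246 237 239 241 193 181 206 222 223 223 224 223 223 223 223 221 225 166 164 166]
284 n1 [215 239 246 237 239 241 194 181 206 223 223 223 223 223 223 223 223 221 225 166 164 166]
284 n4 [214 239 246 237 239 240 193 181 206 222 223 223 223 223 223 224 223 221 224 166 164 166]
284 n7 [214 239 246 237 239 240 193 181 206 222 223 223 224 223 223 223 223 221 225 166 164 166]
284 n9 [215 240 247 237 239 241 195 182 207 223 224 224 225 224 224 224 224 222 226 167 165 167]
```

```bash
python3 -c "
from rig import *
print(sign_off())"
```

```text
the job is handed in; nothing more can be done
None
```

I handed the job in at about 48 s of the 67 s: the taller slab lies flat against the back stop, and I pressed and turned only the inner knob, 2.06 rad clockwise. Camera tracking puts the nose about 2 mm in (estimated 1.9–2.1 mm), and the outer ring showed no sign of turning.

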